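# Take the damp cast out of the packed kiln setter

### The job

The dark, still damp bear was packed by mistake in the lower tier of the kiln setter and would burst in the firing. Set the bird and the pot from its upper tier onto the plywood ware board, lay the kiln shelf flat across the two wooden bearers, and stand the damp bear upright in the middle of the small round plaster bat. Then seat the shelf back on the setter's four posts and stand the bird and the pot upright on it again, each where it stood, without moving the pale dry bear.

Things in the scene. Friction and masses are not known exactly. Their poses are not given: they have to be found in the camera images.
- kiln_setter: Fixed pale sand-coloured kiln setter: base slab 290 (x) x 116 (y) x 12 mm with a square post 34 x 34 mm at each corner, at x +-128, y +-40, tops 130 mm up. Each post top has a tapering pip, 12 mm across at its foot, 9 mm high. Origin: centre of its underside, z up. The shelf rests on the four post tops with its origin 130 mm above this one, axes parallel (or half a turn about z).
- kiln_shelf: Loose pale sand-coloured ceramic kiln shelf 290 (x) x 116 (y) x 12 mm, about 0.5 kg, with a 20 mm hole near each corner that drops over a pip, and two windows 59 (x) x 87 (y) mm, one each side of a bar 15 mm wide along y through its centre: the bar is the place to grip it, fingers down through the windows, closing along x. Through the windows the lower tier shows. Origin: centre of its underside.
- bird: Cream unfired slip-cast bird, 75 (x) x 68 (y) x 98 mm, 0.13 kg, beak to -x, loose, standing on one end of the shelf. Origin: centre of its underside, z up. Grip it round the body, closing along y, 50 mm up (66 mm wide there; the head above narrows and slips).
- pot: Cream thrown round pot without handle, open at the top, 62 mm across, 61 mm high, foot 48 mm across, loose, on the other end of the shelf. Origin: centre of its underside, z up. It may be held from outside across the full width 40 to 50 mm up.
- damp_bear: Dark brown, still damp cast bear, 62 (x) x 66 (y) x 87 mm, 0.15 kg, loose, standing on the setter's base under one window of the shelf. Origin: centre of its underside, z up. Grip it by the head, closing along y, 62 mm up at x = +8 mm (49 mm wide there); its face looks to -x.
- dry_bear: Pale cream dry cast bear, 64 (x) x 60 (y) x 87 mm, loose, beside the damp bear on the setter's base under the other window, centres about 80 mm apart. Origin: centre of its underside. It stays there.
- ware_board: Fixed plywood ware board on two battens, 230 (x) x 112 (y) mm, its flat top 26 mm up: the side place for the bird and the pot. Origin: centre of its underside.
- bearers: Fixed pair of pale wooden bearers, each 30 (x) x 118 (y) x 30 mm, at x +-115 mm, tied by a thin lath: the side place for the shelf, laid centrally across both with its length along x. Origin: centre of its underside.
- drying_bat: Fixed small round white plaster drying bat, 130 mm across (not the two large bats, 200 mm across, farther right), flat top 30 mm up with a fine groove near its rim. Origin: centre of its underside.

How it is judged:
By the outcome, as a careful person would: the job done as asked, in the order asked, and still so for the second after the job is handed in, with the robot touching nothing.
It also fails if it takes over 131 s, if anything falls off the work surface, if the arm or the gripper's body presses on something with over 40 N, if the wrist force passes 120 N, or if a joint passes its speed limit or range.

### The arm

A 7-joint arm with a two-finger parallel gripper is mounted at the origin on a cart in front of the work surface, level with it; the furniture and walls round the work are solid. World frame = base frame: x ahead of the robot, y to its left, z up, the work surface at z = 0. Lengths are in m, angles in rad, forces in N, time in s.
With the tool pointing down it reaches from about 0.4 to 0.85 m from the base axis. Payload 10.4 kg.
Tool frame: the origin (TCP) lies where the fingers leave the gripper's body, on its centre line; the fingertips stand 70 mm ahead of it and the grasp point (between the pads) lies r.grip_depth ahead of it (r.grip_depth is the distance from the TCP to the grasp point, in m); z points along the fingers, y is the direction in which the jaws open and shut (so a half turn about z gives the same grasp; the last joint's range is limited). The gripper opens to 87 mm and grips with 3 to 60 N. Pads are 19 mm wide; open, the fingers measure 117 mm over their backs; the gripper's body (75 mm by 190 mm) begins 51 mm behind the grasp point.
Start: joints at [-1.349, 0.332, -0.065, 1.46, 0.022, 1.35, -0.088], TCP at [0.151, 0.606, 0.292] pointing down, gripper open.
Joint ranges: [-2.6, 2.6], [-0.5, 2.12], [-1.47, 1.34], [0.16, 2.42], [-1.27, 4.41], [0.06, 2.06], [-2.6, 2.6]. Speed limits (rad/s): [2.22, 2.22, 2.79, 2.79, 3.14, 3.14, 3.14].

### API

Orientations are given as a unit quaternion [x, y, z, w].
In Python, from bench import monitor, viewer, workorder, nets, r gives the robot as it stands.
- The arm moves only by the tool drive_tool, never from a script. Its argument "plan" is a list of rows, each an object of numbers: "rx", "ry", "rz": the turn, a rotation vector about the tool's x, y, z in units of 360 degrees (1.0 is 360 degrees); "x", "y", "z": the shift along the tool's x, y, z in units of 1000 mm (1.0 is 1000 mm); "fingers": the opening, from 0 (shut) to 1 (fully open). In form: [{"rx": .., "ry": .., "rz": .., "x": .., "y": .., "z": .., "fingers": ..}, ...]. A call has 1 to 12 rows; each row is the pose to reach, as a shift and turn from the pose commanded when the call began, along the tool's axes at that moment, turning the shorter way round; what a row does not reach only later rows make up. A row lasts 1/8 s, in which the tool goes at most 62.5 mm and 10.7 degrees, less where a joint would pass 70% of its speed; a pose out of reach is approached as far as the arm can. A call with a number of a shift or a turn outside -1 to 1 is refused whole. A call with a gripper value outside its range is refused whole. The fingers move at their own pace and stop on an object; "squeeze" is the grip in N (left out, the last holds). Time passes only in rows, so rows that repeat a pose let the fingers close. It gives the time, the measured TCP pose, the force and the opening at its end, in the units of the state.
- monitor.read_state(): the state, without advancing time (a new reading comes with each control period).
- viewer.camera(name): name is "scene" or "top"; returns a dict with "color" (384x512x3 uint8, red, green, blue), "depth" (384x512 float32, m along the optical axis (not along the pixel's ray), 0 where there is no reading), "camera_matrix" (3x3 intrinsics, pixels), "xyz" and "rotation" of the camera in the world. Camera axes: x right, y down, z forward; pixel columns grow to the right and rows downward; lengths in m; the calibration is good to about 2 mm. A picture is of the moment at which its call begins.
- workorder.close_job(): hands the job in, once; it reports no verdict.
Trained networks look in the newest picture that a camera, given by its name, has taken for a name from the list of things; names that differ only in an ending like _2 or _b are one class to them, and where a whole thing is asked for, a point or a joint stands for the part that bears it (a point fixed in the world has none). Each returns a list of dicts, best first, with "confidence" (0 to 1); they miss things now and then, are a little off and sometimes report something else, mostly with a low value. They report only what shows in the picture. A call takes as long as a camera call.
- nets.find_in(label, camera): "centre" ([x, y, z] in m, in world coordinates, good to about 4 mm: the middle of the surface that is visible of it).
- nets.regions_of(label, camera): "region" (384x512 bool, what is visible of it).
The state is a dict: "time": time; "joint_positions": joint angles; "joint_vel": joint speeds; "joint_torque": joint torques, N m; "ee_pos": TCP position; "eef_rot": TCP orientation; "ft_force": force on the tool from outside, world axes, zero at the start; "torque": the same for the moment, N m; "width": finger opening in m.
Only numpy, scipy, OpenCV 4.12 (cv2) and the standard library are available. Lean on these libraries where they do the work, as an engineer would, in place of code of your own. Each camera call takes 0.05 s, during which the arm holds its last target.

## Working session

There is one attempt and no reset: what is moved stays moved. The work goes in short steps, Python scripts to look and compute and a tool call to move; the robot and the scene stay as the last step left them, time stands still between calls to the robot, and variables do not carry over. Pictures are saved under pics/ and viewed, and the job is handed in when it is done.

Besides the shell and the picture viewer there is one more tool, called after "Call:" by a JSON object that holds its "name" and its "arguments". drive_tool: Moves the arm, as the interface text tells. Its arguments: {"type":"object","properties":{"plan":{"type":"array","items":{"type":"object","properties":{"rx":{"type":"number","minimum":-1,"maximum":1},"ry":{"type":"number","minimum":-1,"maximum":1},"rz":{"type":"number","minimum":-1,"maximum":1},"x":{"type":"number","minimum":-1,"maximum":1},"y":{"type":"number","minimum":-1,"maximum":1},"z":{"type":"number","minimum":-1,"maximum":1},"fingers":{"type":"number"}}}},"squeeze":{"type":"number"}},"required":["plan"]}

```bash
ls; mkdir -p pics; python3 - <<'E'
from bench import monitor, viewer, nets, r
import cv2
print(r.grip_depth, monitor.read_state())
for c in ("scene","top"):
    d=viewer.camera(c); cv2.imwrite(f"pics/{c}0.png",d["color"][:,:,::-1]); print(c,d["xyz"],d["rotation"],d["camera_matrix"])
    for n in ["kiln_setter","kiln_shelf","bird","pot","damp_bear","dry_bear","ware_board","bearers","drying_bat"]:
        print(c,n,[(x["centre"],round(x["confidence"],2)) for x in nets.find_in(n,c)[:3]])
E
```

```text
pics
0.051 {'time': 0.0, 'joint_positions': array([-1.34860487,  0.33286957, -0.0647201 ,  1.46093906,  0.02158093,
        1.34990619, -0.08848189]), 'joint_vel': array([ 8.82901181e-04,  4.74938596e-04,  1.46997622e-03, -5.95106436e-04,
        5.30211077e-04,  6.55185269e-05, -4.67488414e-04]), 'joint_torque': array([-5.35974250e-04, -6.23258400e+01,  2.42705550e-02, -3.89896381e+01,
       -6.15385012e-02,  3.96491715e-02,  1.26419468e-04]), 'ee_pos': array([0.15138586, 0.60608877, 0.29145644]), 'eef_rot': array([ 1.22063603e-01,  9.92522024e-01, -7.10638624e-04, -6.65075000e-05]), 'ft_force': array([ 0.71159505, -0.36138467, -0.45350497]), 'torque': array([-0.04099993, -0.01659973, -0.00196725]), 'width': 0.08697029375845308}
scene [ 0.09814659 -0.50572657  0.58203908] [ 0.82734103 -0.32164923  0.15519628 -0.43354666] [[376.86973657   0.         256.50086592]
 [  0.         376.86973657 190.13998981]
 [  0.           0.           1.        ]]
scene kiln_setter [([0.5277, 0.1928, 0.0199], 0.75)]
scene kiln_shelf [([0.5453, 0.1996, 0.139], 0.87)]
scene bird [([0.4407, 0.2331, 0.19
[... 428 characters left out ...]
637 -0.01129754  0.96085524] [-0.69592104  0.71461429 -0.04682219  0.05317906] [[366.73583096   0.         260.18031892]
 [  0.         366.73583096 191.61741301]
 [  0.           0.           1.        ]]
top kiln_setter [([0.5538, 0.1934, 0.0152], 0.85), ([0.5142, 0.2356, 0.0879], 0.3)]
top kiln_shelf [([0.5536, 0.2106, 0.1446], 0.8)]
top bird [([0.4402, 0.2377, 0.212], 0.95)]
top pot [([0.6637, 0.2337, 0.1735], 0.88), ([0.5507, 0.195, 0.0158], 0.16)]
top damp_bear [([0.5144, 0.23, 0.0849], 0.66)]
top dry_bear [([0.5915, 0.2282, 0.0822], 0.88)]
top ware_board [([0.5395, -0.0746, 0.0293], 0.76)]
top bearers [([0.5654, -0.2307, 0.0287], 0.79)]
top drying_bat [([0.5334, 0.0766, 0.0258], 0.7)]
```

View pics/scene0.png

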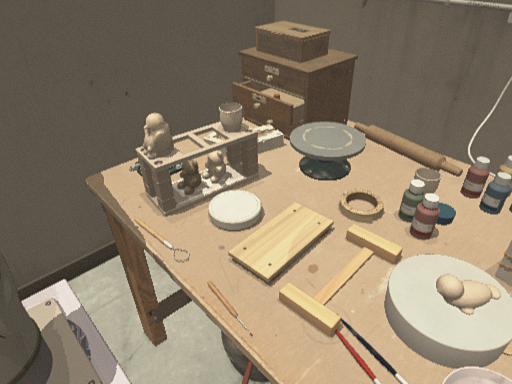

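View pics/top0.png

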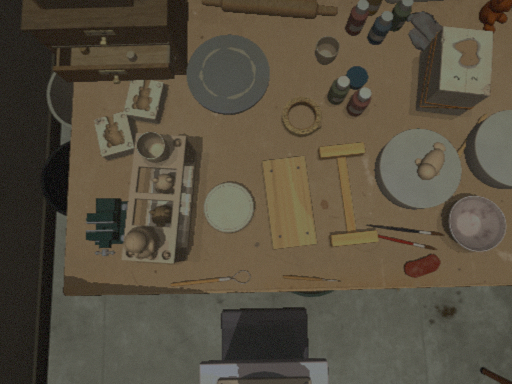

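The top picture shows +x up and +y to the left. The setter with its shelf is at about (157,200), with the bird at (140,240) and the pot at (152,147). The small bat is at (229,207), the board at (290,202) and the bearers at (348,195). Next I'll fit exact poses from the depth images.

```bash
cat > h.py <<'E'
import numpy as np, cv2
from scipy.spatial.transform import Rotation as R
from bench import monitor, viewer, nets, r
def cloud(d):
    K=d["camera_matrix"]; D=d["depth"]; v,u=np.mgrid[:D.shape[0],:D.shape[1]]
    P=np.stack([(u-K[0,2])/K[0,0]*D,(v-K[1,2])/K[1,1]*D,D],-1)
    W=P@R.from_quat(d["rotation"]).as_matrix().T+np.array(d["xyz"])
    W[D<=0]=np.nan
    return W
def rect(pts):
    (c,s,a)=cv2.minAreaRect((pts*1000).astype(np.float32)); return np.round(c,1),np.round(s,1),round(a,2)
def proj(d,p):
    q=R.from_quat(d["rotation"]).inv().apply(np.atleast_2d(p)-np.array(d["xyz"])); K=d["camera_matrix"]
    return q[:,:2]/q[:,2:]*[K[0,0],K[1,1]]+[K[0,2],K[1,2]]
def nearrot(q): pass
E
python3 - <<'E'
from h import *
for c in ("top","scene"):
    d=viewer.camera(c); W=cloud(d); np.savez(f"{c}0.npz",W=W,c=d["color"])
    tab=W[(np.abs(W[...,2])<.02)&(W[...,0]>.3)&(W[...,0]<.8)&(abs(W[...,1])<.3)]
    print(c,"table z med",np.median(tab[:,2]))
    for n,zr in [("kiln_shelf",(.134,.150)),("kiln_setter",(.005,.02)),("ware_board",(.02,.034)),("bearers",(.022,.038)),("drying_bat",(.024,.036)),("bird",(.15,.3)),("pot",(.15,.3)),("damp_bear",(.02,.12)),("dry_bear",(.02,.12))]:
        rs=nets.regions_of(n,c)
        if n=="bearers": rs=[x for x in rs if np.nanmean(W[x["region"]][:,1])<-.15]
        if not rs: print(n,"none");continue
        m=rs[0]["region"]; p=W[m]; p=p[np.isfinite(p[:,2])]; q=p[(p[:,2]>zr[0])&(p[:,2]<zr[1])]
        print(n,len(p),len(q),"zmed",np.round(np.median(q[:,2]),4),"zmax",p[:,2].max().round(4),rect(q[:,:2]),"min",q.min(0).round(3),"max",q.max(0).round(3))
im=cv2.imread("pics/top0.png")[110:290,70:330]; cv2.imwrite("pics/tz.png",cv2.resize(im,None,fx=3,fy=3,interpolation=cv2.INTER_CUBIC))
im=cv2.imread("pics/scene0.png")[80:250,90:340]; cv2.imwrite("pics/sz.png",cv2.resize(im,None,fx=3,fy=3,interpolation=cv2.INTER_CUBIC))
E
```

```text
top table z med 0.0010324940749739109
kiln_shelf 2946 2860 zmed 0.1426 zmax 0.1482 (array([551.9, 233.7]), array([117.3, 290.2]), 84.82) min [0.404 0.163 0.134] max [0.7   0.304 0.148]
kiln_setter 2102 1547 zmed 0.013 zmax 0.1453 (array([552. , 233.6]), array([117.7, 284.2]), 84.87) min [0.405 0.163 0.005] max [0.688 0.296 0.02 ]
ware_board 3738 3738 zmed 0.0269 zmax 0.0325 (array([545.1, -77.7]), array([229.5, 111.7]), 5.47) min [ 0.43  -0.143  0.021] max [ 0.661 -0.014  0.033]
bearers 1937 1097 zmed 0.0308 zmax 0.0369 (array([ 562.5, -229.2]), array([260.8, 118. ]), 4.88) min [ 0.429 -0.298  0.022] max [ 0.695 -0.161  0.037]
drying_bat 1973 1952 zmed 0.0307 zmax 0.0362 (array([534.6,  75.9]), array([126.2, 125.6]), 62.84) min [0.47  0.014 0.024] max [0.6   0.14  0.036]
bird 978 909 zmed 0.2144 zmax 0.2424 (array([446.4, 244.3]), array([61.8, 70.1]), 55.6) min [0.414 0.213 0.15 ] max [0.484 0.278 0.242]
pot 761 630 zmed 0.1781 zmax 0.2058 (array([653.9, 226.3]), array([60.6, 60.7]), 11.85) min [0.624 0.195 0.15 ] max [0.685 0.257 0.206]
damp_bear 341 337 zmed 0.0865 zmax 0.1414 (arr
[... 875 characters left out ...]
drying_bat 1678 1333 zmed 0.0275 zmax 0.0308 (array([533.2,  77.1]), array([125.8, 124.6]), 16.36) min [0.469 0.015 0.024] max [0.596 0.142 0.031]
bird 1003 941 zmed 0.1922 zmax 0.2381 (array([440.4, 239.7]), array([50.3, 68.5]), 53.01) min [0.412 0.215 0.15 ] max [0.48  0.277 0.238]
pot 582 531 zmed 0.183 zmax 0.2012 (array([652. , 228.7]), array([65.3, 59.8]), 73.26) min [0.621 0.196 0.15 ] max [0.684 0.261 0.201]
damp_bear 562 496 zmed 0.051 zmax 0.1291 (array([501.6, 229.6]), array([50.5, 61.9]), 49.54) min [0.481 0.204 0.02 ] max [0.537 0.263 0.096]
dry_bear 507 462 zmed 0.051 zmax 0.0963 (array([584.6, 230.2]), array([54. , 56.1]), 12.57) min [0.557 0.202 0.02 ] max [0.615 0.258 0.096]
```

View pics/tz.png

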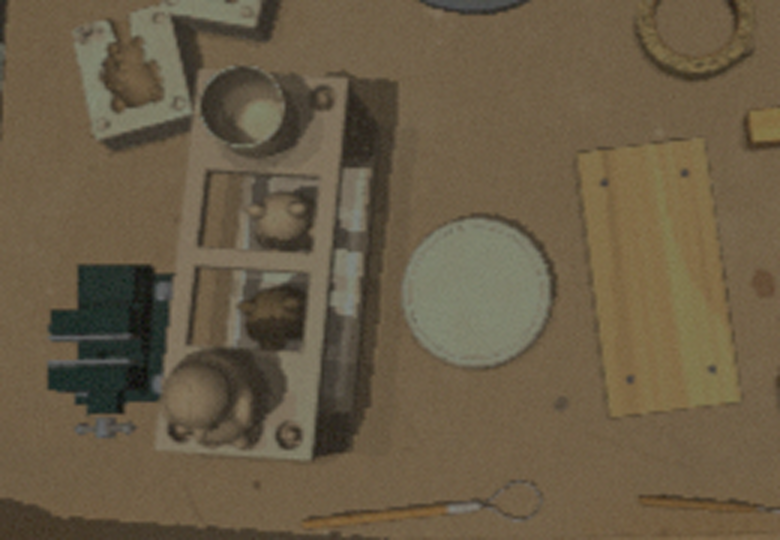

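View pics/sz.png

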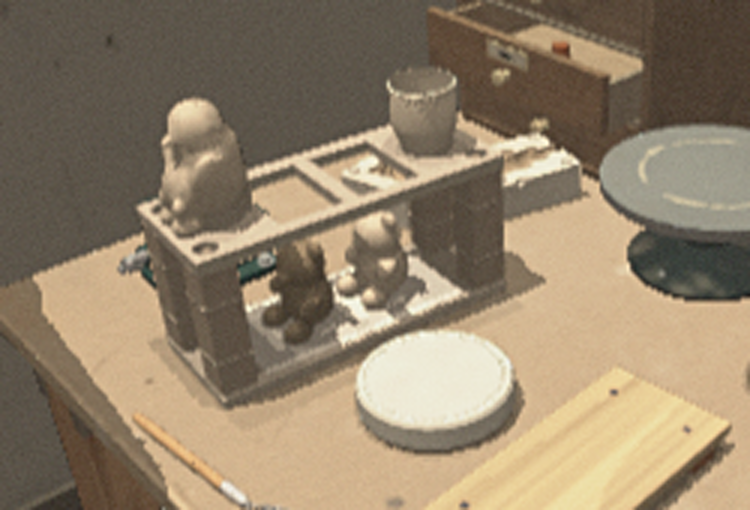

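```bash
cat >> h.py <<'E'
OFF={"top":np.array([-.0008,.0005,-.0008]),"scene":np.array([.0008,-.0005,.0024])}
S0=np.array([.5507,.2344]); SY=np.radians(-5.1)
def loc(W,o=S0,yaw=SY):
    c,s=np.cos(yaw),np.sin(yaw); p=W[...,:2]-o
    return np.stack([p[...,0]*c+p[...,1]*s,-p[...,0]*s+p[...,1]*c,W[...,2]],-1)
E
python3 - <<'E'
from h import *
tiles=[]
P=[];C=[]
for c in("top","scene"):
    z=np.load(c+"0.npz"); L=loc(z["W"]+OFF[c]); P.append(L.reshape(-1,3)); C.append(z["c"].reshape(-1,3))
P=np.concatenate(P);C=np.concatenate(C); ok=np.isfinite(P[:,2]); P=P[ok];C=C[ok]
k=4
def tile(cx,z0,z1):
    im=np.zeros((110*k,110*k,3),np.uint8)
    m=(abs(P[:,0]-cx)<.055)&(abs(P[:,1])<.055)&(P[:,2]>z0)&(P[:,2]<z1); p=P[m];cc=C[m]
    for i in np.argsort(p[:,2]):
        u=int((p[i,1]*-1000+55)*k); v=int((55-(p[i,0]-cx)*1000)*k)
        h=int((p[i,2]-z0)/(z1-z0)*170); col=cv2.cvtColor(np.uint8([[[h*.9,255,255]]]),cv2.COLOR_HSV2BGR)[0,0].tolist()
        cv2.circle(im,(u,v),4,col,-1)
    for g in range(-50,51,10):
        cv2.line(im,((55+g)*k,0),((55+g)*k,110*k),(90,90,90) if g else (255,255,255),1); cv2.line(im,(0,(55-g)*k),(110*k,(55-g)*k),(90,90,90) if g else (255,255,255),1)
    return im
cv2.imwrite("pics/bird.png",tile(-.105,.15,.245));
cv2.imwrite("pics/bears.png",cv2.resize(np.hstack([tile(-.04,.018,.105),tile(.04,.018,.105)]),None,fx=.9,fy=.9))
m=(abs(P[:,0]-.105)<.05)&(abs(P[:,1])<.05)
for lo,hi in((.148,.16),(.16,.175),(.175,.19),(.19,.21)):
    q=P[m&(P[:,2]>lo)&(P[:,2]<hi)]; print("pot",lo,len(q),q.min(0).round(4),q.max(0).round(4),cv2.minEnclosingCircle((q[:,:2]*1000).astype(np.float32)))
E
```

```text
pot 0.148 252 [ 0.076  -0.0257  0.148 ] [0.1276 0.0253 0.1598] ((101.50943756103516, 1.5464544296264648), 27.569143295288086)
pot 0.16 277 [ 0.0736 -0.0284  0.1602] [0.1317 0.0306 0.1749] ((102.32022094726562, 0.9406542778015137), 30.23882484436035)
pot 0.175 317 [ 0.0714 -0.029   0.175 ] [0.1327 0.0358 0.19  ] ((103.22952270507812, 2.2127344608306885), 33.564571380615234)
pot 0.19 406 [ 0.0713 -0.0296  0.19  ] [0.1332 0.0337 0.205 ] ((100.94347381591797, 4.738065719604492), 34.533878326416016)
```

View pics/bird.png

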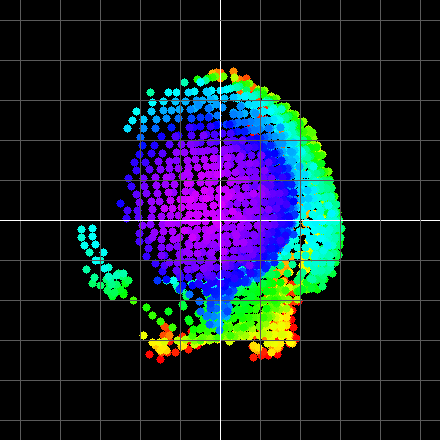

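View pics/bears.png

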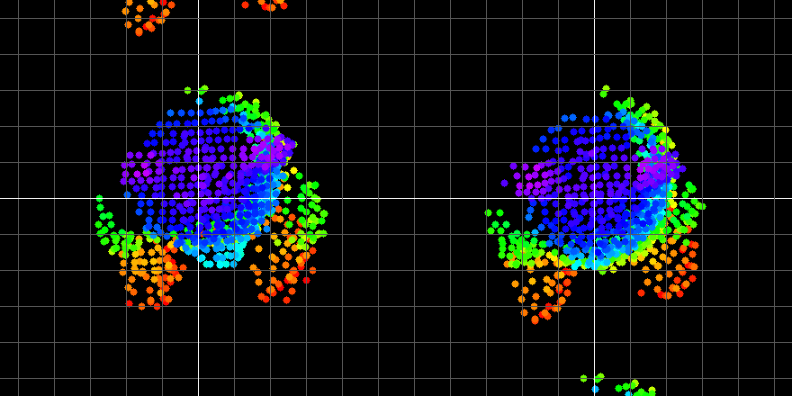

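```bash
cat >> h.py <<'E'
def w(lx,ly,o=S0,yaw=SY):
    c,s=np.cos(yaw),np.sin(yaw); return np.array([o[0]+c*lx-s*ly,o[1]+s*lx+c*ly])
def tgt(xy,zg,yawdeg,st=None):
    """grasp point xy, height zg, tool y azimuth -> row numbers from the present pose"""
    st=st or monitor.read_state(); R0=R.from_quat(st["eef_rot"]); a=np.radians(yawdeg)
    y=np.array([np.cos(a),np.sin(a),0]); z=np.array([0,0,-1.]); x=np.cross(y,z)
    R1=R.from_matrix(np.stack([x,y,z],1)); p=np.array([xy[0],xy[1],zg+r.grip_depth])
    s=R0.inv().apply(p-st["ee_pos"]); t=(R0.inv()*R1).as_rotvec()/(2*np.pi)
    return dict(x=round(s[0],4),y=round(s[1],4),z=round(s[2],4),rx=round(t[0],4),ry=round(t[1],4),rz=round(t[2],4))
def show(name,c,crop=None,f=3):
    d=viewer.camera(c); im=d["color"][:,:,::-1]
    if crop: im=im[crop[1]:crop[3],crop[0]:crop[2]]; im=cv2.resize(im,None,fx=f,fy=f,interpolation=cv2.INTER_CUBIC)
    cv2.imwrite(f"pics/{name}.png",im); return d
E
python3 - <<'E'
from h import *
b=w(-.1045,.0015); print("bird",b)
print(tgt(b,.30,84.9)); print(tgt(b,.192,84.9))
W=np.load("top0.npz")["W"]
m=(W[...,0]>.42)&(W[...,0]<.56)&(W[...,1]>.30)&(W[...,1]<.42); print("clamp zmax",np.nanmax(W[m][:,2]))
m=(W[...,0]>.6)&(W[...,0]<.75)&(W[...,1]>.27)&(W[...,1]<.4); print("mould zmax",np.nanpercentile(W[m][:,2],99.5), "x of z>.2 near y.0-.4", np.nanmin(W[(W[...,2]>.2)&(W[...,1]>0)&(W[...,1]<.4)&(W[...,0]>.69)][:,0]))
E
```

```text
bird [0.44674705 0.24518352]
{'x': np.float64(-0.374), 'y': np.float64(-0.2789), 'z': np.float64(-0.0588), 'rx': np.float64(0.0), 'ry': np.float64(-0.0), 'rz': np.float64(-0.0248)}
{'x': np.float64(-0.374), 'y': np.float64(-0.2789), 'z': np.float64(0.0492), 'rx': np.float64(0.0), 'ry': np.float64(-0.0), 'rz': np.float64(-0.0248)}
clamp zmax 0.14529286367929728
mould zmax 0.14480148547772195 x of z>.2 near y.0-.4 0.8907244496190375
```

Call:
{"name": "drive_tool", "arguments": {"plan": [{"z":-0.06},{"x":-0.05,"y":-0.035,"z":-0.06},{"x":-0.1,"y":-0.075,"z":-0.06},{"x":-0.15,"y":-0.112,"z":-0.06},{"x":-0.2,"y":-0.149,"z":-0.06,"rz":-0.01},{"x":-0.25,"y":-0.186,"z":-0.06,"rz":-0.02},{"x":-0.3,"y":-0.224,"z":-0.06,"rz":-0.025},{"x":-0.35,"y":-0.261,"z":-0.06,"rz":-0.025},{"x":-0.374,"y":-0.279,"z":-0.06,"rz":-0.025},{"x":-0.374,"y":-0.279,"z":-0.06,"rz":-0.025},{"x":-0.374,"y":-0.279,"z":-0.06,"rz":-0.025}], "squeeze": 20}}

```text
validation failed for argument at $.pl...
```

```bash
python3 - <<'E'
from h import *
s=monitor.read_state(); print(s["joint_positions"].round(2),s["ee_pos"])
print(tgt(w(-.1045,.0015),.192,84.9)); show("s1","scene",(90,40,340,250)); show("t1","top")
E
```

```text
[-1.35  0.33 -0.06  1.46  0.02  1.35 -0.09] [0.15144106 0.60638844 0.29227096]
{'x': np.float64(-0.374), 'y': np.float64(-0.2789), 'z': np.float64(0.0492), 'rx': np.float64(0.0), 'ry': np.float64(-0.0), 'rz': np.float64(-0.0248)}
```

View pics/s1.png

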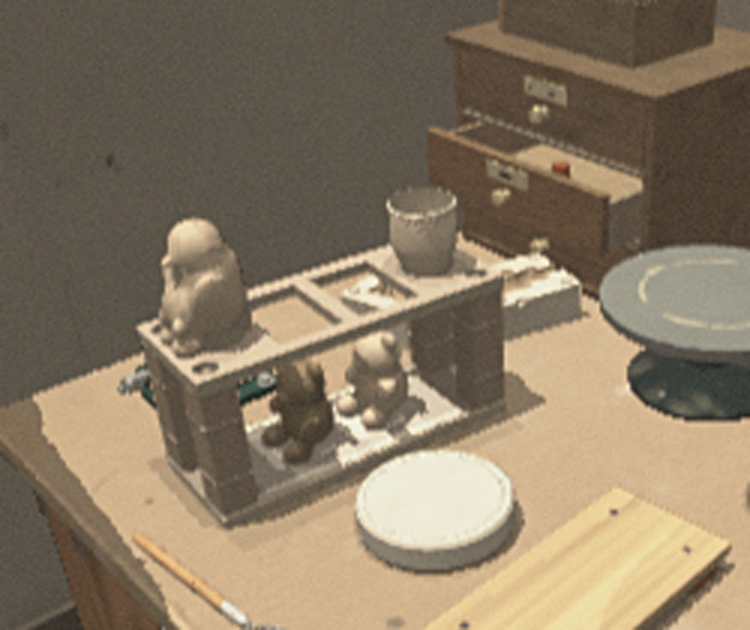

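View pics/t1.png

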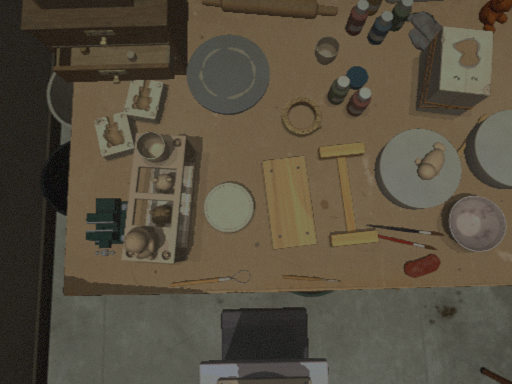

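The call was refused and nothing moved. I'll retry with every key written out.

Call:
{"name": "drive_tool", "arguments": {"plan": [{"rx":0,"ry":0,"rz":0,"x":0,"y":0,"z":-0.06,"fingers":1},{"rx":0,"ry":0,"rz":0,"x":-0.05,"y":-0.037,"z":-0.06,"fingers":1},{"rx":0,"ry":0,"rz":0,"x":-0.1,"y":-0.075,"z":-0.06,"fingers":1},{"rx":0,"ry":0,"rz":0,"x":-0.15,"y":-0.112,"z":-0.06,"fingers":1},{"rx":0,"ry":0,"rz":-0.01,"x":-0.2,"y":-0.149,"z":-0.06,"fingers":1},{"rx":0,"ry":0,"rz":-0.02,"x":-0.25,"y":-0.186,"z":-0.06,"fingers":1},{"rx":0,"ry":0,"rz":-0.025,"x":-0.3,"y":-0.224,"z":-0.06,"fingers":1},{"rx":0,"ry":0,"rz":-0.025,"x":-0.35,"y":-0.261,"z":-0.06,"fingers":1},{"rx":0,"ry":0,"rz":-0.025,"x":-0.374,"y":-0.279,"z":-0.06,"fingers":1},{"rx":0,"ry":0,"rz":-0.025,"x":-0.374,"y":-0.279,"z":-0.06,"fingers":1},{"rx":0,"ry":0,"rz":-0.025,"x":-0.374,"y":-0.279,"z":-0.06,"fingers":1}], "squeeze": 20}}

```text
time: 3.48
ee_pos: [0.4462, 0.2458, 0.3522]
eef_rot: [0.043, 0.999, 0.0, -0.0]
ft_force: [0.0, -0.0, 1.2]
width: 0.0869
```

```bash
python3 - <<'E'
from h import *
s=monitor.read_state(); print(s["time"],s["joint_positions"].round(2),s["ee_pos"])
print(tgt(w(-.1045,.0015),.192,84.9)); show("s2","scene",(90,40,340,250))
E
```

```text
3.475 [-0.85  0.04  0.27  1.68 -0.01  1.42  0.9 ] [0.44616747 0.24583882 0.35224729]
{'x': np.float64(-0.0007), 'y': np.float64(-0.0006), 'z': np.float64(0.1092), 'rx': np.float64(0.0001), 'ry': np.float64(-0.0), 'rz': np.float64(0.0004)}
```

View pics/s2.png

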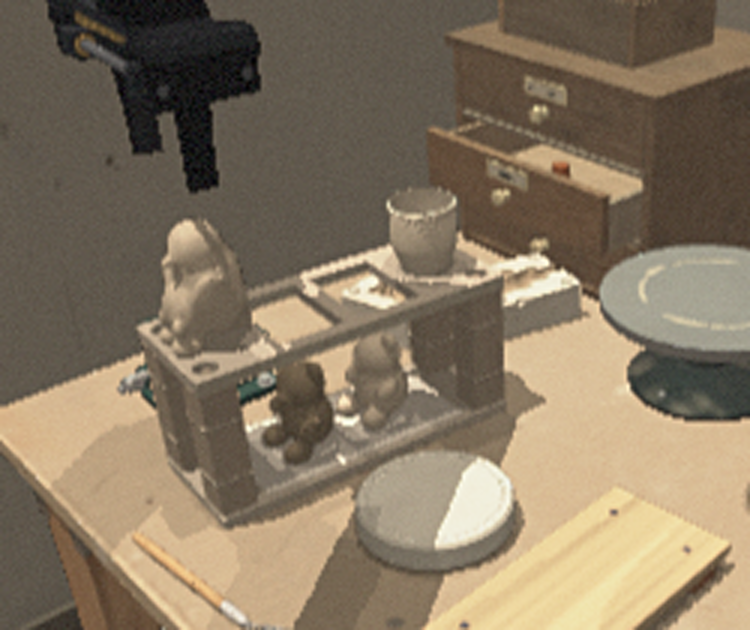

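The gripper stands open above the bird, with its fingers on either side of it at about (145,150) and (200,185) in the picture. Next I descend and grip.

Call:
{"name": "drive_tool", "arguments": {"plan": [{"rx":0,"ry":0,"rz":0,"x":-0.001,"y":-0.001,"z":0.03,"fingers":1},{"rx":0,"ry":0,"rz":0,"x":-0.001,"y":-0.001,"z":0.06,"fingers":1},{"rx":0,"ry":0,"rz":0,"x":-0.001,"y":-0.001,"z":0.09,"fingers":1},{"rx":0,"ry":0,"rz":0,"x":-0.001,"y":-0.001,"z":0.109,"fingers":1},{"rx":0,"ry":0,"rz":0,"x":-0.001,"y":-0.001,"z":0.109,"fingers":1},{"rx":0,"ry":0,"rz":0,"x":-0.001,"y":-0.001,"z":0.109,"fingers":0.8},{"rx":0,"ry":0,"rz":0,"x":-0.001,"y":-0.001,"z":0.109,"fingers":0.6},{"rx":0,"ry":0,"rz":0,"x":-0.001,"y":-0.001,"z":0.109,"fingers":0.5},{"rx":0,"ry":0,"rz":0,"x":-0.001,"y":-0.001,"z":0.109,"fingers":0.5},{"rx":0,"ry":0,"rz":0,"x":-0.001,"y":-0.001,"z":0.109,"fingers":0.5}], "squeeze": 20}}

```text
time: 4.78
ee_pos: [0.448, 0.2443, 0.2439]
eef_rot: [0.044, 0.999, 0.001, 0.001]
ft_force: [-0.3, 1.5, 6.2]
width: 0.0646
```

```bash
python3 - <<'E'
from h import *
s=monitor.read_state(); print(s["time"],s["ee_pos"],s["eef_rot"],s["width"],s["ft_force"])
B=np.array([.545,-.077]); by=np.radians(5.2)
for n,lx in(("bird",-.06),("pot",.06)):
    print(n,w(lx,0,B,by),tgt(w(lx,0,B,by),.192,84.9),tgt(w(lx,0,B,by),.077,84.9))
E
```

```text
4.775 [0.44795142 0.24434375 0.24391926] [4.38398256e-02 9.99038241e-01 6.11299304e-04 5.37700606e-04] 0.0645793151340567 [-0.30540612  1.49908039  6.21265749]
bird [ 0.48524694 -0.08243795] {'x': np.float64(-0.0658), 'y': np.float64(-0.3223), 'z': np.float64(0.0006), 'rx': np.float64(0.0002), 'ry': np.float64(0.0002), 'rz': np.float64(0.0002)} {'x': np.float64(-0.0657), 'y': np.float64(-0.3224), 'z': np.float64(0.1156), 'rx': np.float64(0.0002), 'ry': np.float64(0.0002), 'rz': np.float64(0.0002)}
pot [ 0.60475306 -0.07156205] {'x': np.float64(-0.1839), 'y': np.float64(-0.301), 'z': np.float64(0.0007), 'rx': np.float64(0.0002), 'ry': np.float64(0.0002), 'rz': np.float64(0.0002)} {'x': np.float64(-0.1838), 'y': np.float64(-0.3011), 'z': np.float64(0.1157), 'rx': np.float64(0.0002), 'ry': np.float64(0.0002), 'rz': np.float64(0.0002)}
```

Call:
{"name": "drive_tool", "arguments": {"plan": [{"rx":0,"ry":0,"rz":0,"x":0,"y":0,"z":-0.015,"fingers":0.5},{"rx":0,"ry":0,"rz":0,"x":0,"y":0,"z":-0.035,"fingers":0.5},{"rx":0,"ry":0,"rz":0,"x":0,"y":0,"z":-0.05,"fingers":0.5},{"rx":0,"ry":0,"rz":0,"x":-0.003,"y":-0.015,"z":-0.05,"fingers":0.5},{"rx":0,"ry":0,"rz":0,"x":-0.01,"y":-0.05,"z":-0.05,"fingers":0.5},{"rx":0,"ry":0,"rz":0,"x":-0.018,"y":-0.09,"z":-0.05,"fingers":0.5},{"rx":0,"ry":0,"rz":0,"x":-0.026,"y":-0.13,"z":-0.05,"fingers":0.5},{"rx":0,"ry":0,"rz":0,"x":-0.034,"y":-0.17,"z":-0.05,"fingers":0.5},{"rx":0,"ry":0,"rz":0,"x":-0.042,"y":-0.21,"z":-0.04,"fingers":0.5},{"rx":0,"ry":0,"rz":0,"x":-0.05,"y":-0.25,"z":-0.02,"fingers":0.5},{"rx":0,"ry":0,"rz":0,"x":-0.058,"y":-0.285,"z":0,"fingers":0.5},{"rx":0,"ry":0,"rz":0,"x":-0.064,"y":-0.31,"z":0.02,"fingers":0.5}], "squeeze": 20}}

```text
time: 6.28
ee_pos: [0.4832, -0.0732, 0.2221]
eef_rot: [0.045, 0.999, -0.0, -0.0]
ft_force: [-0.2, 0.2, -1.8]
width: 0.065
```

```bash
python3 - <<'E'
from h import *
s=monitor.read_state(); print(s["time"],s["ee_pos"],s["joint_positions"].round(2),s["width"],s["ft_force"])
B=np.array([.545,-.077]); by=np.radians(5.2)
print(tgt(w(-.06,0,B,by),.2439-.051-.115,84.9)); show("s3","scene",(90,40,390,300),2.5)
E
```

```text
6.275 [ 0.48320039 -0.07320832  0.22206018] [-0.51  0.08  0.6   1.93 -0.05  1.15  1.59] 0.06504486611759645 [-0.17324482  0.20480311 -1.78912757]
{'x': np.float64(-0.0029), 'y': np.float64(-0.009), 'z': np.float64(0.0932), 'rx': np.float64(-0.0), 'ry': np.float64(-0.0001), 'rz': np.float64(-0.0002)}
```

View pics/s3.png

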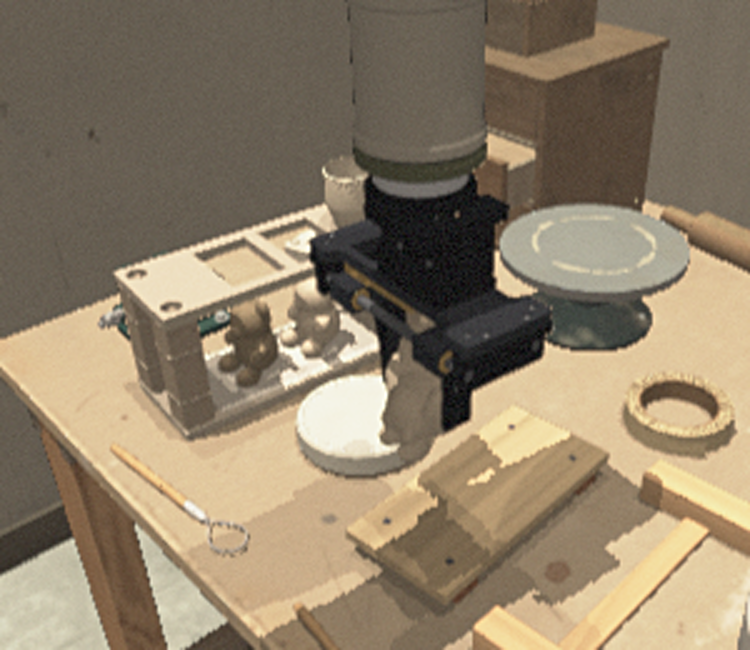

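The bird hangs upright in the gripper near (405,400), just above the board. Next I lower it and release.

Call:
{"name": "drive_tool", "arguments": {"plan": [{"rx":0,"ry":0,"rz":0,"x":-0.003,"y":-0.009,"z":0.03,"fingers":0.5},{"rx":0,"ry":0,"rz":0,"x":-0.003,"y":-0.009,"z":0.06,"fingers":0.5},{"rx":0,"ry":0,"rz":0,"x":-0.003,"y":-0.009,"z":0.082,"fingers":0.5},{"rx":0,"ry":0,"rz":0,"x":-0.003,"y":-0.009,"z":0.09,"fingers":0.5},{"rx":0,"ry":0,"rz":0,"x":-0.003,"y":-0.009,"z":0.093,"fingers":0.5},{"rx":0,"ry":0,"rz":0,"x":-0.003,"y":-0.009,"z":0.093,"fingers":0.5},{"rx":0,"ry":0,"rz":0,"x":-0.003,"y":-0.009,"z":0.093,"fingers":0.5}]}}

```text
time: 7.2
ee_pos: [0.4868, -0.0797, 0.1309]
eef_rot: [0.044, 0.999, 0.0, 0.001]
ft_force: [0.1, -0.6, -1.1]
width: 0.0649
```

```bash
python3 - <<'E'
from h import *
s=monitor.read_state(); print(s["time"],s["ee_pos"],s["width"],s["ft_force"])
show("s4","scene",(200,120,350,270),4)
E
```

```text
7.2 [ 0.48676795 -0.0796834   0.13088293] 0.06492146106635967 [ 0.07409055 -0.64603558 -1.06359261]
```

View pics/s4.png

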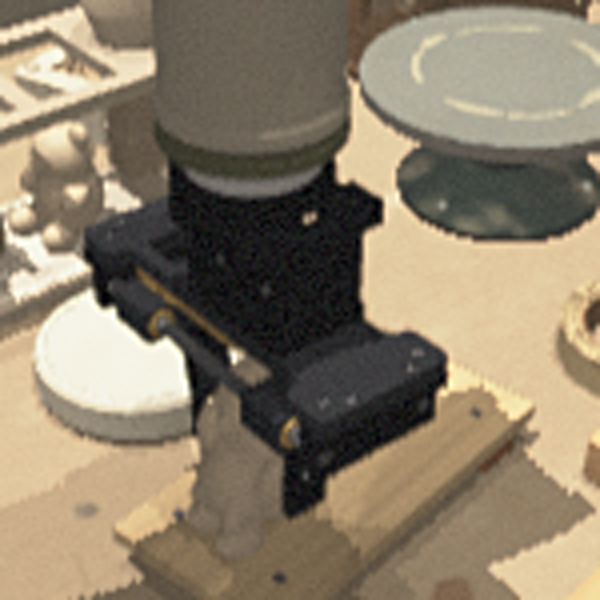

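Call:
{"name": "drive_tool", "arguments": {"plan": [{"rx":0,"ry":0,"rz":0,"x":0,"y":0,"z":0.0015,"fingers":0.5},{"rx":0,"ry":0,"rz":0,"x":0,"y":0,"z":0.003,"fingers":0.5},{"rx":0,"ry":0,"rz":0,"x":0,"y":0,"z":0.003,"fingers":0.5}]}}

```text
time: 7.62
ee_pos: [0.4868, -0.0797, 0.1278]
eef_rot: [0.044, 0.999, 0.0, 0.0]
ft_force: [-2.4, 0.2, 6.9]
width: 0.0647
```

Call:
{"name": "drive_tool", "arguments": {"plan": [{"rx":0,"ry":0,"rz":0,"x":0,"y":0,"z":0.002,"fingers":0.8},{"rx":0,"ry":0,"rz":0,"x":0,"y":0,"z":0.0,"fingers":1},{"rx":0,"ry":0,"rz":0,"x":0,"y":0,"z":0.0,"fingers":1},{"rx":0,"ry":0,"rz":0,"x":0,"y":0,"z":0.0,"fingers":1},{"rx":0,"ry":0,"rz":0,"x":0,"y":0,"z":-0.03,"fingers":1},{"rx":0,"ry":0,"rz":0,"x":0,"y":0,"z":-0.08,"fingers":1},{"rx":0,"ry":0,"rz":0,"x":0,"y":0,"z":-0.13,"fingers":1},{"rx":0,"ry":0,"rz":0,"x":0,"y":0,"z":-0.18,"fingers":1},{"rx":0,"ry":0,"rz":0,"x":0,"y":0,"z":-0.18,"fingers":1}]}}

```text
time: 8.75
ee_pos: [0.4878, -0.08, 0.3107]
eef_rot: [0.044, 0.999, 0.001, 0.003]
ft_force: [0.4, -0.6, -1.6]
width: 0.0872
```

```bash
python3 - <<'E'
from h import *
s=monitor.read_state(); print(s["time"],s["ee_pos"],s["width"],s["ft_force"])
p=w(.1023,.0015); print("pot",p,tgt(p,.25,84.9),tgt(p,.188,84.9))
show("s5","scene",(200,120,350,270),4)
E
```

```text
8.75 [ 0.48779652 -0.07998929  0.31074761] 0.08721581245778913 [ 0.44642386 -0.59449532 -1.56400139]
pot [0.65272834 0.22680018] {'x': np.float64(-0.1373), 'y': np.float64(0.3201), 'z': np.float64(0.0111), 'rx': np.float64(0.0003), 'ry': np.float64(0.001), 'rz': np.float64(0.0002)} {'x': np.float64(-0.1369), 'y': np.float64(0.32), 'z': np.float64(0.0731), 'rx': np.float64(0.0003), 'ry': np.float64(0.001), 'rz': np.float64(0.0002)}
```

View pics/s5.png

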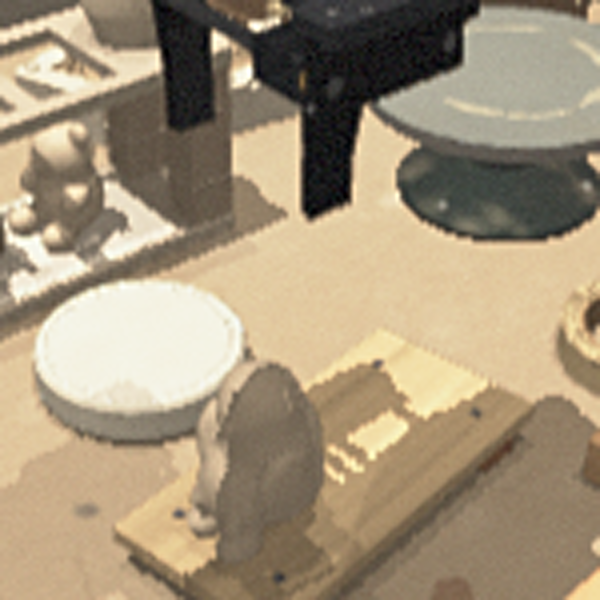

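The bird stands upright on the near end of the board at (255,460). Next is the pot.

Call:
{"name": "drive_tool", "arguments": {"plan": [{"rx":0,"ry":0,"rz":0,"x":-0.017,"y":0.04,"z":-0.02,"fingers":1},{"rx":0,"ry":0,"rz":0,"x":-0.034,"y":0.08,"z":-0.02,"fingers":1},{"rx":0,"ry":0,"rz":0,"x":-0.056,"y":0.13,"z":-0.02,"fingers":1},{"rx":0,"ry":0,"rz":0,"x":-0.077,"y":0.18,"z":-0.02,"fingers":1},{"rx":0,"ry":0,"rz":0,"x":-0.1,"y":0.23,"z":-0.02,"fingers":1},{"rx":0,"ry":0,"rz":0,"x":-0.12,"y":0.28,"z":-0.02,"fingers":1},{"rx":0,"ry":0,"rz":0,"x":-0.137,"y":0.32,"z":-0.02,"fingers":1},{"rx":0,"ry":0,"rz":0,"x":-0.137,"y":0.32,"z":-0.02,"fingers":1},{"rx":0,"ry":0,"rz":0,"x":-0.137,"y":0.32,"z":-0.02,"fingers":1}]}}

```text
time: 9.93
ee_pos: [0.6508, 0.2262, 0.3255]
eef_rot: [0.044, 0.999, -0.001, -0.001]
ft_force: [0.5, -0.9, 0.8]
width: 0.0874
```

```bash
python3 - <<'E'
from h import *
s=monitor.read_state(); print(s["time"],s["ee_pos"],s["joint_positions"].round(2))
p=w(.1023,.0015); print(tgt(p,.188,84.9))
show("s6","scene",(150,50,300,200),4)
E
```

```text
9.925 [0.65076426 0.22620441 0.32552424] [-0.7   0.49  0.46  1.23 -0.21  1.47  1.21]
{'x': np.float64(-0.0021), 'y': np.float64(0.0009), 'z': np.float64(0.0865), 'rx': np.float64(-0.0003), 'ry': np.float64(-0.0003), 'rz': np.float64(0.0001)}
```

View pics/s6.png

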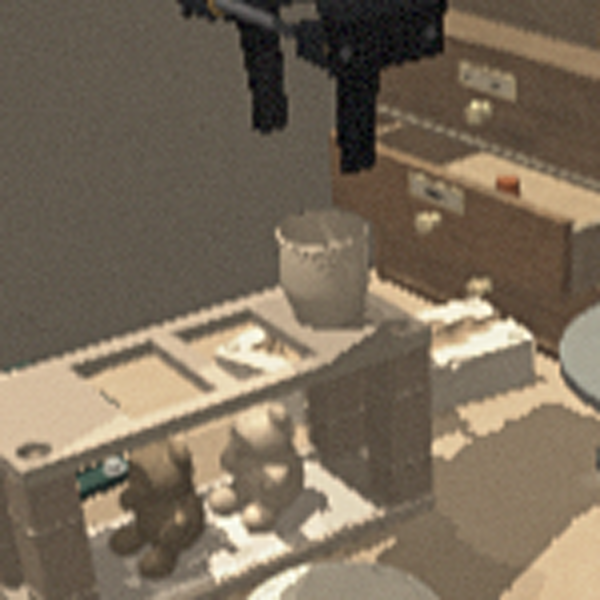

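The gripper straddles the pot at (323,265). I descend and grip.

Call:
{"name": "drive_tool", "arguments": {"plan": [{"rx":0,"ry":0,"rz":0,"x":-0.002,"y":0.001,"z":0.03,"fingers":1},{"rx":0,"ry":0,"rz":0,"x":-0.002,"y":0.001,"z":0.06,"fingers":1},{"rx":0,"ry":0,"rz":0,"x":-0.002,"y":0.001,"z":0.086,"fingers":1},{"rx":0,"ry":0,"rz":0,"x":-0.002,"y":0.001,"z":0.086,"fingers":1},{"rx":0,"ry":0,"rz":0,"x":-0.002,"y":0.001,"z":0.086,"fingers":0.75},{"rx":0,"ry":0,"rz":0,"x":-0.002,"y":0.001,"z":0.086,"fingers":0.6},{"rx":0,"ry":0,"rz":0,"x":-0.002,"y":0.001,"z":0.086,"fingers":0.5},{"rx":0,"ry":0,"rz":0,"x":-0.002,"y":0.001,"z":0.086,"fingers":0.5},{"rx":0,"ry":0,"rz":0,"x":-0.002,"y":0.001,"z":0.086,"fingers":0.5}], "squeeze": 20}}

```text
time: 11.1
ee_pos: [0.6532, 0.228, 0.2419]
eef_rot: [0.044, 0.999, 0.0, 0.0]
ft_force: [-0.2, -1.0, 4.3]
width: 0.0601
```

```bash
python3 - <<'E'
from h import *
s=monitor.read_state(); print(s["time"],s["ee_pos"],s["width"],s["ft_force"])
B=np.array([.545,-.077]); by=np.radians(5.2)
p=w(.06,0,B,by);print(tgt(p,s["ee_pos"][2]-.051,84.9))
E
```

```text
11.1 [0.65320636 0.22801679 0.24186778] 0.06005732009731878 [-0.23154377 -0.97217797  4.26891762]
{'x': np.float64(0.0221), 'y': np.float64(-0.3027), 'z': np.float64(-0.0002), 'rx': np.float64(0.0001), 'ry': np.float64(0.0001), 'rz': np.float64(0.0002)}
```

Call:
{"name": "drive_tool", "arguments": {"plan": [{"rx":0,"ry":0,"rz":0,"x":0,"y":0,"z":-0.015,"fingers":0.5},{"rx":0,"ry":0,"rz":0,"x":0,"y":0,"z":-0.035,"fingers":0.5},{"rx":0,"ry":0,"rz":0,"x":0.001,"y":-0.02,"z":-0.045,"fingers":0.5},{"rx":0,"ry":0,"rz":0,"x":0.004,"y":-0.06,"z":-0.045,"fingers":0.5},{"rx":0,"ry":0,"rz":0,"x":0.007,"y":-0.1,"z":-0.045,"fingers":0.5},{"rx":0,"ry":0,"rz":0,"x":0.01,"y":-0.14,"z":-0.045,"fingers":0.5},{"rx":0,"ry":0,"rz":0,"x":0.013,"y":-0.18,"z":-0.03,"fingers":0.5},{"rx":0,"ry":0,"rz":0,"x":0.016,"y":-0.22,"z":-0.01,"fingers":0.5},{"rx":0,"ry":0,"rz":0,"x":0.019,"y":-0.26,"z":0.01,"fingers":0.5},{"rx":0,"ry":0,"rz":0,"x":0.022,"y":-0.29,"z":0.03,"fingers":0.5},{"rx":0,"ry":0,"rz":0,"x":0.022,"y":-0.302,"z":0.05,"fingers":0.5},{"rx":0,"ry":0,"rz":0,"x":0.022,"y":-0.302,"z":0.08,"fingers":0.5}]}}

```text
time: 12.6
ee_pos: [0.6049, -0.0724, 0.1614]
eef_rot: [0.045, 0.999, 0.0, 0.001]
ft_force: [0.3, -0.1, -0.3]
width: 0.0601
```

Call:
{"name": "drive_tool", "arguments": {"plan": [{"rx":0,"ry":0,"rz":0,"x":0,"y":0,"z":0.02,"fingers":0.5},{"rx":0,"ry":0,"rz":0,"x":0,"y":0,"z":0.03,"fingers":0.5},{"rx":0,"ry":0,"rz":0,"x":0,"y":0,"z":0.034,"fingers":0.5},{"rx":0,"ry":0,"rz":0,"x":0,"y":0,"z":0.034,"fingers":0.5}]}}

```text
time: 13.1
ee_pos: [0.605, -0.0708, 0.1277]
eef_rot: [0.044, 0.999, 0.0, 0.0]
ft_force: [-0.0, -0.0, -1.5]
width: 0.0601
```

Call:
{"name": "drive_tool", "arguments": {"plan": [{"rx":0,"ry":0,"rz":0,"x":0,"y":0,"z":0.0015,"fingers":0.5},{"rx":0,"ry":0,"rz":0,"x":0,"y":0,"z":0.0025,"fingers":0.5},{"rx":0,"ry":0,"rz":0,"x":0,"y":0,"z":0.0025,"fingers":0.5}]}}

```text
time: 13.48
ee_pos: [0.6052, -0.071, 0.1258]
eef_rot: [0.044, 0.999, 0.0, 0.001]
ft_force: [-1.4, 0.2, 5.6]
width: 0.06
```

Contact. I release and rise, then look at the shelf.

Call:
{"name": "drive_tool", "arguments": {"plan": [{"rx":0,"ry":0,"rz":0,"x":0,"y":0,"z":-0.001,"fingers":0.8},{"rx":0,"ry":0,"rz":0,"x":0,"y":0,"z":-0.001,"fingers":1},{"rx":0,"ry":0,"rz":0,"x":0,"y":0,"z":-0.001,"fingers":1},{"rx":0,"ry":0,"rz":0,"x":0,"y":0,"z":-0.001,"fingers":1},{"rx":0,"ry":0,"rz":0,"x":0,"y":0,"z":-0.03,"fingers":1},{"rx":0,"ry":0,"rz":0,"x":0,"y":0,"z":-0.08,"fingers":1},{"rx":0,"ry":0,"rz":0,"x":0,"y":0,"z":-0.13,"fingers":1},{"rx":0,"ry":0,"rz":0,"x":0,"y":0,"z":-0.17,"fingers":1},{"rx":0,"ry":0,"rz":0,"x":0,"y":0,"z":-0.17,"fingers":1},{"rx":0,"ry":0,"rz":0,"x":0,"y":0,"z":-0.17,"fingers":1}]}}

```text
time: 14.72
ee_pos: [0.6043, -0.0708, 0.2939]
eef_rot: [0.044, 0.999, 0.0, -0.0]
ft_force: [0.4, -0.8, 0.3]
width: 0.0876
```

```bash
python3 - <<'E'
from h import *
s=monitor.read_state(); print(s["time"],s["ee_pos"],s["joint_positions"].round(2))
C=[]
for c in("top","scene"):
    d=show("a_"+c,c,(110,90,350,270) if c=="top" else (90,60,330,250)); W=cloud(d)+OFF[c]
    rs=nets.regions_of("kiln_shelf",c); 
    for x in rs[:1]:
        p=W[x["region"]]; p=p[np.isfinite(p[:,2])]; q=p[(p[:,2]>.136)&(p[:,2]<.148)]; print(c,x["confidence"],len(q),rect(q[:,:2]))
print(tgt(w(0,0),.25,-5.1),tgt(w(0,0),.137,-5.1))
E
```

```text
14.725 [ 0.60433676 -0.07084107  0.29390232] [-0.41  0.32  0.57  1.53 -0.17  1.34  1.66]
top 0.56 4390 (array([551.4, 234.2]), array([117.6, 290.7]), 84.92)
scene 0.91 2078 (array([551.1, 235.7]), array([120.8, 291.8]), 85.29)
{'x': np.float64(0.0801), 'y': np.float64(0.2994), 'z': np.float64(-0.0074), 'rx': np.float64(-0.0003), 'ry': np.float64(-0.0002), 'rz': np.float64(0.2502)} {'x': np.float64(0.0799), 'y': np.float64(0.2994), 'z': np.float64(0.1056), 'rx': np.float64(-0.0003), 'ry': np.float64(-0.0002), 'rz': np.float64(0.2502)}
```

View pics/a_top.png

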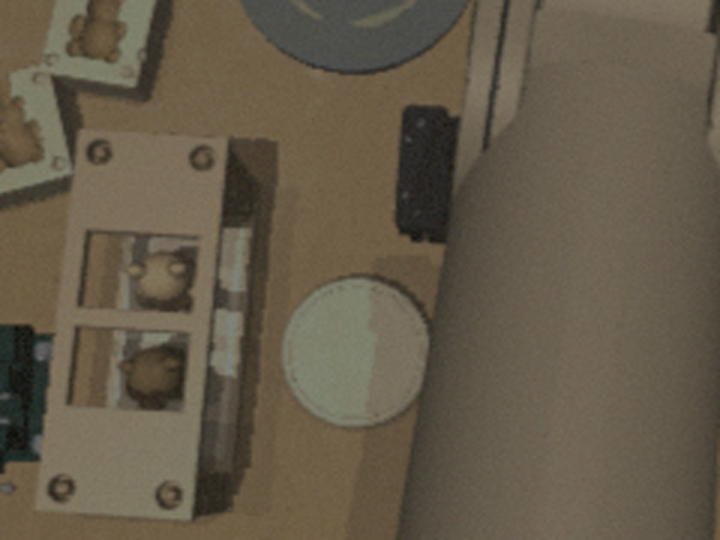

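View pics/a_scene.png

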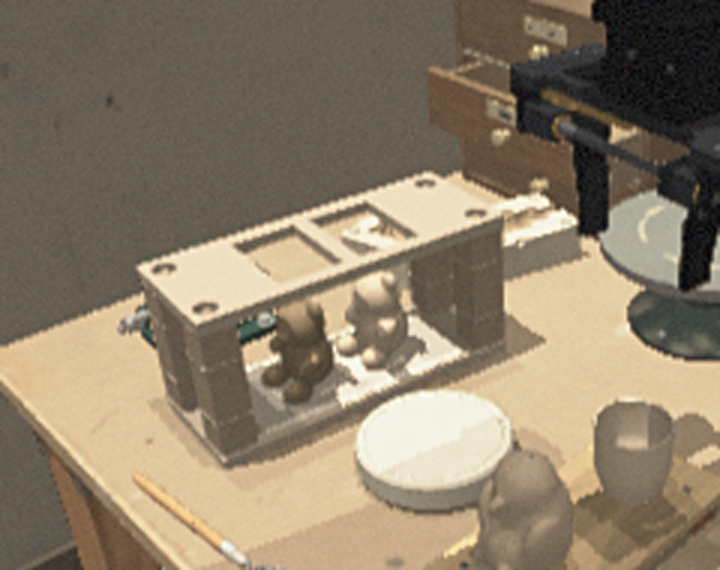

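The shelf is clear and hasn't moved, and the bird and the pot both stand on the board. I move over the shelf bar with a quarter turn.

Call:
{"name": "drive_tool", "arguments": {"plan": [{"rx":0,"ry":0,"rz":0.025,"x":0.008,"y":0.03,"z":-0.02,"fingers":0.6},{"rx":0,"ry":0,"rz":0.05,"x":0.016,"y":0.06,"z":-0.02,"fingers":0.6},{"rx":0,"ry":0,"rz":0.075,"x":0.024,"y":0.09,"z":-0.02,"fingers":0.6},{"rx":0,"ry":0,"rz":0.1,"x":0.032,"y":0.12,"z":-0.02,"fingers":0.6},{"rx":0,"ry":0,"rz":0.125,"x":0.04,"y":0.15,"z":-0.02,"fingers":0.6},{"rx":0,"ry":0,"rz":0.15,"x":0.048,"y":0.18,"z":-0.02,"fingers":0.6},{"rx":0,"ry":0,"rz":0.175,"x":0.056,"y":0.21,"z":-0.02,"fingers":0.6},{"rx":0,"ry":0,"rz":0.2,"x":0.064,"y":0.24,"z":-0.02,"fingers":0.6},{"rx":0,"ry":0,"rz":0.225,"x":0.072,"y":0.27,"z":-0.02,"fingers":0.6},{"rx":0,"ry":0,"rz":0.25,"x":0.08,"y":0.3,"z":-0.02,"fingers":0.6},{"rx":0,"ry":0,"rz":0.25,"x":0.08,"y":0.3,"z":-0.02,"fingers":0.6},{"rx":0,"ry":0,"rz":0.25,"x":0.08,"y":0.3,"z":-0.02,"fingers":0.6}]}}

```text
time: 16.42
ee_pos: [0.5513, 0.2342, 0.3143]
eef_rot: [0.737, 0.676, -0.0, 0.0]
ft_force: [-0.3, -0.6, -0.4]
width: 0.052
```

```bash
python3 - <<'E'
from h import *
s=monitor.read_state(); print(s["time"],s["ee_pos"],s["joint_positions"].round(2),s["width"])
print(tgt([.5511,.2346],.137,-5.0))
E
```

```text
16.425 [0.55126456 0.23416401 0.31426104] [-0.99  0.29  0.63  1.53 -0.17  1.38 -0.43] 0.05196205154722348
{'x': np.float64(0.0005), 'y': np.float64(-0.0001), 'z': np.float64(0.1263), 'rx': np.float64(-0.0001), 'ry': np.float64(0.0002), 'rz': np.float64(0.0001)}
```

Call:
{"name": "drive_tool", "arguments": {"plan": [{"rx":0,"ry":0,"rz":0,"x":0,"y":0,"z":0.04,"fingers":0.6},{"rx":0,"ry":0,"rz":0,"x":0,"y":0,"z":0.08,"fingers":0.6},{"rx":0,"ry":0,"rz":0,"x":0,"y":0,"z":0.11,"fingers":0.6},{"rx":0,"ry":0,"rz":0,"x":0,"y":0,"z":0.126,"fingers":0.6},{"rx":0,"ry":0,"rz":0,"x":0,"y":0,"z":0.126,"fingers":0.6},{"rx":0,"ry":0,"rz":0,"x":0,"y":0,"z":0.126,"fingers":0.4},{"rx":0,"ry":0,"rz":0,"x":0,"y":0,"z":0.126,"fingers":0.25},{"rx":0,"ry":0,"rz":0,"x":0,"y":0,"z":0.126,"fingers":0.1},{"rx":0,"ry":0,"rz":0,"x":0,"y":0,"z":0.126,"fingers":0},{"rx":0,"ry":0,"rz":0,"x":0,"y":0,"z":0.126,"fingers":0},{"rx":0,"ry":0,"rz":0,"x":0,"y":0,"z":0.126,"fingers":0}], "squeeze": 45}}

```text
time: 17.8
ee_pos: [0.5515, 0.2349, 0.189]
eef_rot: [0.737, 0.675, 0.0, 0.0]
ft_force: [2.0, 0.3, 1.9]
width: 0.0144
```

```bash
python3 - <<'E'
from h import *
s=monitor.read_state(); print(s["time"],s["ee_pos"],s["eef_rot"],s["width"],s["ft_force"])
show("s7","scene",(90,40,340,250))
E
```

```text
17.8 [0.55146821 0.23488544 0.18897592] [7.37434229e-01 6.75418861e-01 3.24298845e-04 1.26072112e-04] 0.014367235179095966 [2.03243947 0.31988455 1.91268433]
```

View pics/s7.png

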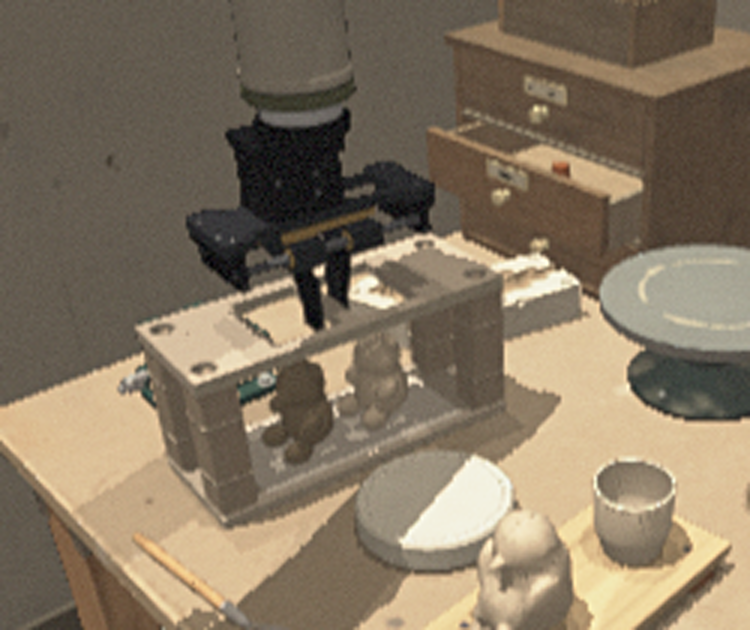

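The bar is gripped near (325,290), and the shelf still lies level. Lift test.

Call:
{"name": "drive_tool", "arguments": {"plan": [{"rx":0,"ry":0,"rz":0,"x":0,"y":0,"z":-0.005,"fingers":0},{"rx":0,"ry":0,"rz":0,"x":0,"y":0,"z":-0.012,"fingers":0},{"rx":0,"ry":0,"rz":0,"x":0,"y":0,"z":-0.02,"fingers":0},{"rx":0,"ry":0,"rz":0,"x":0,"y":0,"z":-0.035,"fingers":0},{"rx":0,"ry":0,"rz":0,"x":0,"y":0,"z":-0.05,"fingers":0},{"rx":0,"ry":0,"rz":0,"x":0,"y":0,"z":-0.07,"fingers":0},{"rx":0,"ry":0,"rz":0,"x":0,"y":0,"z":-0.09,"fingers":0},{"rx":0,"ry":0,"rz":0,"x":0,"y":0,"z":-0.1,"fingers":0},{"rx":0,"ry":0,"rz":0,"x":0,"y":0,"z":-0.1,"fingers":0},{"rx":0,"ry":0,"rz":0,"x":0,"y":0,"z":-0.1,"fingers":0}]}}

```text
time: 19.1
ee_pos: [0.5509, 0.2348, 0.288]
eef_rot: [0.737, 0.675, -0.001, -0.0]
ft_force: [-0.9, -0.2, -6.4]
width: 0.0147
```

```bash
python3 - <<'E'
from h import *
s=monitor.read_state(); print(s["time"],s["ee_pos"],s["joint_positions"].round(2),s["width"],s["ft_force"],s["torque"])
print(tgt([.562,-.2286],s["ee_pos"][2]-.051,4.9))
show("s8","scene",(90,40,340,250))
E
```

```text
19.1 [0.55087042 0.23483192 0.2880218 ] [-0.98  0.31  0.63  1.57 -0.18  1.33 -0.42] 0.014744081064177383 [-0.87464051 -0.22665587 -6.43776536] [-0.09968392  0.07826902  0.00661355]
{'x': np.float64(-0.4607), 'y': np.float64(0.0516), 'z': np.float64(0.0002), 'rx': np.float64(-0.0002), 'ry': np.float64(0.0001), 'rz': np.float64(-0.0275)}
```

View pics/s8.png

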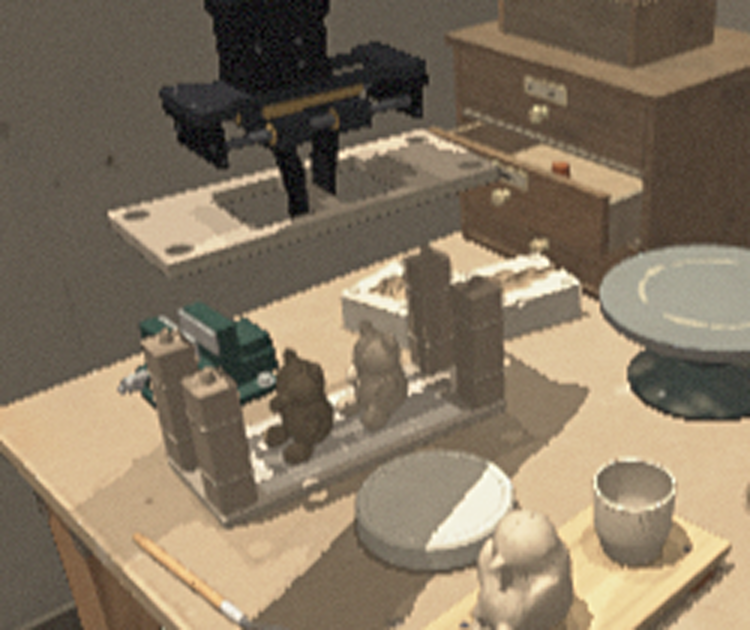

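The shelf hangs level in the gripper, and both bears stand as they did. I travel to the bearers.

Call:
{"name": "drive_tool", "arguments": {"plan": [{"rx":0,"ry":0,"rz":0,"x":-0.02,"y":0.002,"z":0,"fingers":0},{"rx":0,"ry":0,"rz":0,"x":-0.06,"y":0.007,"z":0,"fingers":0},{"rx":0,"ry":0,"rz":-0.003,"x":-0.11,"y":0.012,"z":0,"fingers":0},{"rx":0,"ry":0,"rz":-0.006,"x":-0.16,"y":0.018,"z":0,"fingers":0},{"rx":0,"ry":0,"rz":-0.01,"x":-0.21,"y":0.024,"z":0,"fingers":0},{"rx":0,"ry":0,"rz":-0.014,"x":-0.26,"y":0.029,"z":0,"fingers":0},{"rx":0,"ry":0,"rz":-0.018,"x":-0.31,"y":0.035,"z":0,"fingers":0},{"rx":0,"ry":0,"rz":-0.022,"x":-0.36,"y":0.04,"z":0,"fingers":0},{"rx":0,"ry":0,"rz":-0.025,"x":-0.41,"y":0.046,"z":0,"fingers":0},{"rx":0,"ry":0,"rz":-0.0275,"x":-0.445,"y":0.05,"z":0,"fingers":0},{"rx":0,"ry":0,"rz":-0.0275,"x":-0.461,"y":0.052,"z":0,"fingers":0},{"rx":0,"ry":0,"rz":-0.0275,"x":-0.461,"y":0.052,"z":0,"fingers":0}]}}

```text
time: 20.65
ee_pos: [0.5619, -0.2302, 0.2884]
eef_rot: [0.677, 0.736, -0.0, -0.0]
ft_force: [-0.1, 0.1, -5.6]
width: 0.0146
```

Call:
{"name": "drive_tool", "arguments": {"plan": [{"rx":0,"ry":0,"rz":0,"x":0,"y":0,"z":0,"fingers":0},{"rx":0,"ry":0,"rz":0,"x":0,"y":0,"z":0,"fingers":0}]}}

```text
time: 20.9
ee_pos: [0.563, -0.2274, 0.2887]
eef_rot: [0.676, 0.737, 0.0, -0.0]
ft_force: [-0.2, 0.2, -6.4]
width: 0.0144
```

```bash
python3 - <<'E'
from h import *
s=monitor.read_state(); print(s["time"],s["ee_pos"],s["joint_positions"].round(2),s["width"],s["ft_force"],s["torque"])
print(tgt([.562,-.2286],.189-.1-.051,4.9))
show("s9","scene",(200,40,512,350),2)
E
```

```text
20.9 [ 0.56302631 -0.2273826   0.28865046] [-0.33  0.37  0.82  1.55 -0.28  1.34  0.61] 0.014389159148642292 [-0.21102302  0.20994822 -6.36253253] [-0.09520031  0.01364867  0.00517534]
{'x': np.float64(-0.0013), 'y': np.float64(-0.0012), 'z': np.float64(0.1996), 'rx': np.float64(0.0), 'ry': np.float64(-0.0001), 'rz': np.float64(0.0003)}
```

View pics/s9.png

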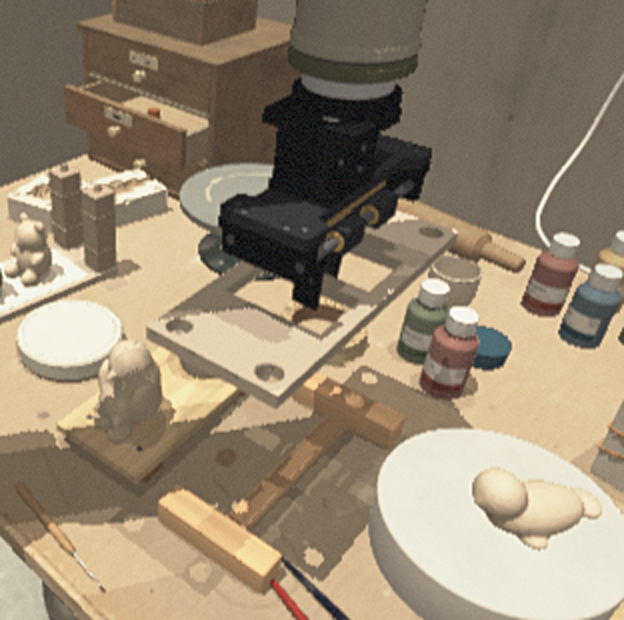

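```bash
python3 - <<'E'
from h import *
for c in("top","scene"):
    W=np.load(c+"0.npz")["W"]+OFF[c]; L=loc(W,np.array([.562,-.2286]),np.radians(4.9)).reshape(-1,3)
    L=L[np.isfinite(L[:,2])]
    for mg in(0,.005,.01,.015,.025):
        m=(abs(L[:,0])<.145+mg)&(abs(L[:,1])<.058+mg)&(L[:,2]>.034); q=L[m]; print(c,mg,len(q), (q.min(0).round(3),q.max(0).round(3)) if len(q) else "")
E
```

```text
top 0 6 (array([-0.128, -0.034,  0.034]), array([0.118, 0.048, 0.036]))
top 0.005 6 (array([-0.128, -0.034,  0.034]), array([0.118, 0.048, 0.036]))
top 0.01 6 (array([-0.128, -0.034,  0.034]), array([0.118, 0.048, 0.036]))
top 0.015 6 (array([-0.128, -0.034,  0.034]), array([0.118, 0.048, 0.036]))
top 0.025 73 (array([-0.128, -0.083,  0.034]), array([0.118, 0.048, 0.062]))
scene 0 0 
scene 0.005 0 
scene 0.01 0 
scene 0.015 0 
scene 0.025 34 (array([ 0.013, -0.083,  0.056]), array([ 0.069, -0.079,  0.06 ]))
```

It's clear all round by more than 15 mm. I descend.

Call:
{"name": "drive_tool", "arguments": {"plan": [{"rx":0,"ry":0,"rz":0,"x":-0.001,"y":-0.001,"z":0.03,"fingers":0},{"rx":0,"ry":0,"rz":0,"x":-0.001,"y":-0.001,"z":0.06,"fingers":0},{"rx":0,"ry":0,"rz":0,"x":-0.001,"y":-0.001,"z":0.09,"fingers":0},{"rx":0,"ry":0,"rz":0,"x":-0.001,"y":-0.001,"z":0.12,"fingers":0},{"rx":0,"ry":0,"rz":0,"x":-0.001,"y":-0.001,"z":0.15,"fingers":0},{"rx":0,"ry":0,"rz":0,"x":-0.001,"y":-0.001,"z":0.175,"fingers":0},{"rx":0,"ry":0,"rz":0,"x":-0.001,"y":-0.001,"z":0.188,"fingers":0},{"rx":0,"ry":0,"rz":0,"x":-0.001,"y":-0.001,"z":0.194,"fingers":0},{"rx":0,"ry":0,"rz":0,"x":-0.001,"y":-0.001,"z":0.197,"fingers":0},{"rx":0,"ry":0,"rz":0,"x":-0.001,"y":-0.001,"z":0.197,"fingers":0},{"rx":0,"ry":0,"rz":0,"x":-0.001,"y":-0.001,"z":0.197,"fingers":0}]}}

```text
time: 22.32
ee_pos: [0.562, -0.2301, 0.0923]
eef_rot: [0.676, 0.737, 0.0, 0.0]
ft_force: [-0.2, -0.6, -5.5]
width: 0.0143
```

Call:
{"name": "drive_tool", "arguments": {"plan": [{"rx":0,"ry":0,"rz":0,"x":0,"y":0,"z":0.0015,"fingers":0},{"rx":0,"ry":0,"rz":0,"x":0,"y":0,"z":0.0025,"fingers":0},{"rx":0,"ry":0,"rz":0,"x":0,"y":0,"z":0.0025,"fingers":0}]}}

```text
time: 22.7
ee_pos: [0.5616, -0.23, 0.0891]
eef_rot: [0.676, 0.737, -0.0, -0.0]
ft_force: [0.3, 0.1, -6.5]
width: 0.0146
```

Call:
{"name": "drive_tool", "arguments": {"plan": [{"rx":0,"ry":0,"rz":0,"x":0.001,"y":0,"z":0.001,"fingers":0},{"rx":0,"ry":0,"rz":0,"x":0.001,"y":0,"z":0.002,"fingers":0},{"rx":0,"ry":0,"rz":0,"x":0.001,"y":0,"z":0.002,"fingers":0}]}}

```text
time: 23.08
ee_pos: [0.5616, -0.2299, 0.0889]
eef_rot: [0.677, 0.736, 0.0, 0.0]
ft_force: [-8.2, 1.2, 13.8]
width: 0.0147
```

Call:
{"name": "drive_tool", "arguments": {"plan": [{"rx":0,"ry":0,"rz":0,"x":0,"y":0,"z":-0.0015,"fingers":0.05},{"rx":0,"ry":0,"rz":0,"x":0,"y":0,"z":-0.0015,"fingers":0.4},{"rx":0,"ry":0,"rz":0,"x":0,"y":0,"z":-0.0015,"fingers":0.5},{"rx":0,"ry":0,"rz":0,"x":0,"y":0,"z":-0.0015,"fingers":0.5},{"rx":0,"ry":0,"rz":0,"x":0,"y":0,"z":-0.0015,"fingers":0.5},{"rx":0,"ry":0,"rz":0,"x":0,"y":0,"z":-0.03,"fingers":0.5},{"rx":0,"ry":0,"rz":0,"x":0,"y":0,"z":-0.08,"fingers":0.5},{"rx":0,"ry":0,"rz":0,"x":0,"y":0,"z":-0.13,"fingers":0.5},{"rx":0,"ry":0,"rz":0,"x":0,"y":0,"z":-0.18,"fingers":0.6},{"rx":0,"ry":0,"rz":0,"x":0,"y":0,"z":-0.2,"fingers":1},{"rx":0,"ry":0,"rz":0,"x":0,"y":0,"z":-0.2,"fingers":1}]}}

```text
time: 24.45
ee_pos: [0.5621, -0.2293, 0.2886]
eef_rot: [0.676, 0.737, 0.001, 0.001]
ft_force: [0.2, 0.6, -0.6]
width: 0.0646
```

```bash
python3 - <<'E'
from h import *
s=monitor.read_state(); print(s["time"],s["ee_pos"],s["joint_positions"].round(2),s["width"],s["ft_force"])
show("s10","scene",(90,90,450,350),2.1)
P=[];C=[]
for c in("top","scene"):
    d=viewer.camera(c); W=cloud(d)+OFF[c]; np.savez(c+"1.npz",W=W,c=d["color"])
    L=loc(W); P.append(L.reshape(-1,3));
    if c=="top": show("t10","top",(110,120,250,270),4)
    for x in nets.regions_of("kiln_shelf",c)[:1]:
        p=W[x["region"]]; p=p[np.isfinite(p[:,2])]; q=p[(p[:,2]>.036)&(p[:,2]<.05)]; print(c,x["confidence"],len(q),rect(q[:,:2]))
P=np.concatenate(P); P=P[np.isfinite(P[:,2])]
k=4
def tile(cx,z0,z1):
    im=np.zeros((100*k,100*k,3),np.uint8)
    m=(abs(P[:,0]-cx)<.05)&(abs(P[:,1])<.05)&(P[:,2]>z0)&(P[:,2]<z1); p=P[m]
    for i in np.argsort(p[:,2]):
        u=int((p[i,1]*-1000+50)*k); v=int((50-(p[i,0]-cx)*1000)*k)
        h=int((p[i,2]-z0)/(z1-z0)*170); col=cv2.cvtColor(np.uint8([[[h*.9,255,255]]]),cv2.COLOR_HSV2BGR)[0,0].tolist()
        cv2.circle(im,(u,v),4,col,-1)
    for g in range(-50,51,10):
        cv2.line(im,((50+g)*k,0),((50+g)*k,100*k),(90,90,90) if g else (255,255,255),1); cv2.line(im,(0,(50-g)*k),(100*k,(50-g)*k),(90,90,90) if g else (255,255,255),1)
    return im
cv2.imwrite("pics/bears2.png",np.hstack([tile(-.04,.018,.105),tile(.04,.018,.105)]))
E
```

```text
24.45 [ 0.56210448 -0.22934283  0.28860277] [-0.33  0.37  0.83  1.56 -0.28  1.34  0.61] 0.06462880076876829 [ 0.2181804   0.59942435 -0.61431358]
top 0.87 2487 (array([ 558.5, -221. ]), array([289.5, 100.2]), 4.65)
scene 0.56 5039 (array([ 560.8, -227.8]), array([294. , 117.3]), 4.84)
```

View pics/s10.png

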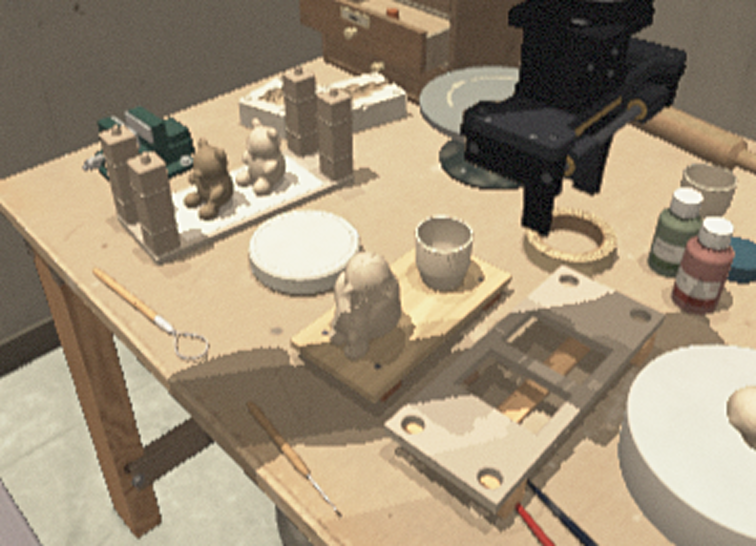

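View pics/bears2.png

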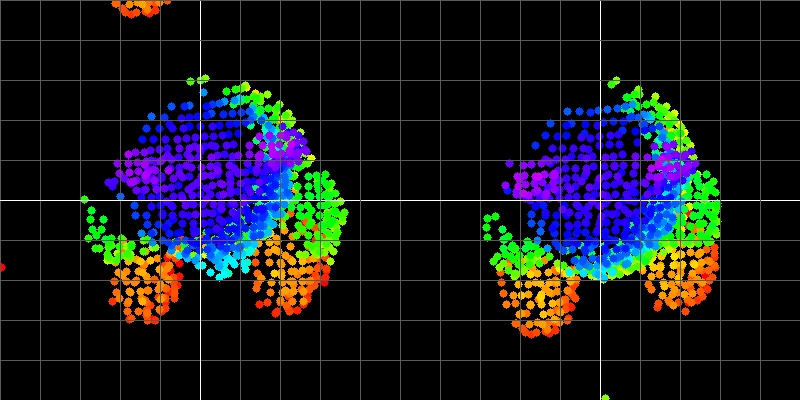

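View pics/t10.png

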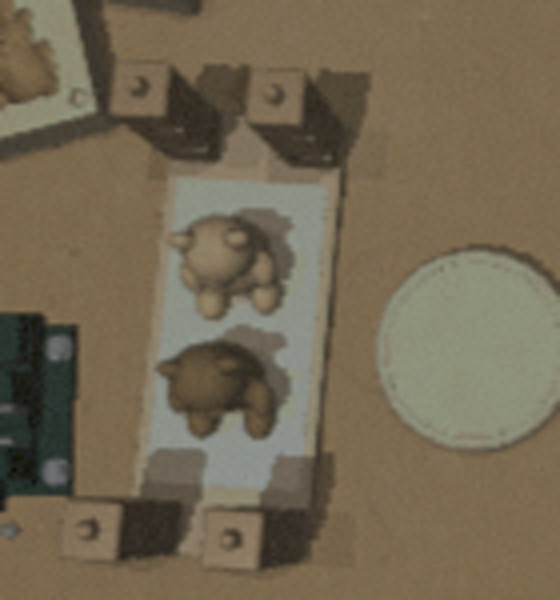

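The shelf lies centrally on the bearers, and both bears are upright with the pale one at its original place. The dark bear's grasp point comes to shelf-local (-32,-3) mm, turned about +5°.

```bash
python3 - <<'E'
from h import *
L=loc(np.load("top1.npz")["W"]).reshape(-1,3); L=L[np.isfinite(L[:,2])]
m=(L[:,0]>-.14)&(L[:,0]<.06)&(L[:,1]>.062)&(L[:,1]<.16); print("clamp zmax",np.percentile(L[m][:,2],99.8),L[m].max(0))
p=w(-.032,-.0031); print(p,tgt(p,.2386,90)); 
E
```

```text
clamp zmax 0.08652030131422808 [0.05999021 0.15996697 0.08818879]
[0.51855111 0.23415689] {'x': np.float64(0.4649), 'y': np.float64(-0.0033), 'z': np.float64(-0.0033), 'rx': np.float64(-0.0002), 'ry': np.float64(-0.0003), 'rz': np.float64(-0.2365)}
```

Call:
{"name": "drive_tool", "arguments": {"plan": [{"rx":0,"ry":0,"rz":-0.025,"x":0.04,"y":0,"z":-0.01,"fingers":1},{"rx":0,"ry":0,"rz":-0.05,"x":0.085,"y":0,"z":-0.01,"fingers":1},{"rx":0,"ry":0,"rz":-0.075,"x":0.13,"y":0,"z":-0.01,"fingers":1},{"rx":0,"ry":0,"rz":-0.1,"x":0.175,"y":0,"z":-0.01,"fingers":1},{"rx":0,"ry":0,"rz":-0.125,"x":0.22,"y":0,"z":-0.01,"fingers":1},{"rx":0,"ry":0,"rz":-0.15,"x":0.265,"y":-0.001,"z":-0.01,"fingers":1},{"rx":0,"ry":0,"rz":-0.175,"x":0.31,"y":-0.002,"z":-0.01,"fingers":1},{"rx":0,"ry":0,"rz":-0.2,"x":0.36,"y":-0.002,"z":-0.01,"fingers":1},{"rx":0,"ry":0,"rz":-0.22,"x":0.41,"y":-0.003,"z":-0.01,"fingers":1},{"rx":0,"ry":0,"rz":-0.2365,"x":0.45,"y":-0.003,"z":-0.005,"fingers":1},{"rx":0,"ry":0,"rz":-0.2365,"x":0.465,"y":-0.003,"z":-0.003,"fingers":1},{"rx":0,"ry":0,"rz":-0.2365,"x":0.465,"y":-0.003,"z":-0.003,"fingers":1}]}}

```text
time: 26.25
ee_pos: [0.519, 0.2341, 0.2895]
eef_rot: [0.0, 1.0, -0.001, -0.0]
ft_force: [0.1, -0.5, 0.2]
width: 0.0873
```

Call:
{"name": "drive_tool", "arguments": {"plan": [{"rx":0,"ry":0,"rz":0,"x":0,"y":0,"z":0.03,"fingers":1},{"rx":0,"ry":0,"rz":0,"x":0,"y":0,"z":0.06,"fingers":1},{"rx":0,"ry":0,"rz":0,"x":0,"y":0,"z":0.07,"fingers":1},{"rx":0,"ry":0,"rz":0,"x":0,"y":0,"z":0.07,"fingers":1}]}}

```text
time: 26.75
ee_pos: [0.5195, 0.2329, 0.2205]
eef_rot: [0.001, 1.0, -0.0, -0.0]
ft_force: [-0.4, 0.4, -0.2]
width: 0.0869
```

```bash
python3 - <<'E'
from h import *
s=monitor.read_state(); print(s["time"],s["ee_pos"],s["joint_positions"].round(2),s["width"])
p=w(-.032,-.0031); print(p,tgt(p,.074,90)); show("s11","scene",(100,60,250,210),4); show("t11","top",(90,110,250,270),4)
E
```

```text
26.75 [0.51947046 0.23290805 0.22045163] [-0.84  0.27  0.39  1.72 -0.11  1.17  1.16] 0.08693415297759408
[0.51855111 0.23415689] {'x': np.float64(0.0009), 'y': np.float64(0.0013), 'z': np.float64(0.0955), 'rx': np.float64(-0.0001), 'ry': np.float64(-0.0), 'rz': np.float64(-0.0003)}
```

View pics/s11.png

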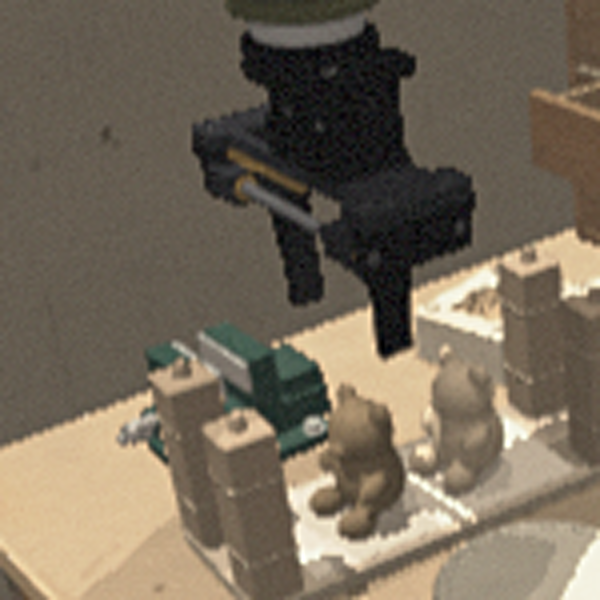

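The fingers straddle the dark bear's head, which is at (360,430) and below them. I descend to 62 mm above its base and close.

Call:
{"name": "drive_tool", "arguments": {"plan": [{"rx":0,"ry":0,"rz":0,"x":0.001,"y":0.001,"z":0.03,"fingers":1},{"rx":0,"ry":0,"rz":0,"x":0.001,"y":0.001,"z":0.055,"fingers":1},{"rx":0,"ry":0,"rz":0,"x":0.001,"y":0.001,"z":0.08,"fingers":1},{"rx":0,"ry":0,"rz":0,"x":0.001,"y":0.001,"z":0.096,"fingers":1},{"rx":0,"ry":0,"rz":0,"x":0.001,"y":0.001,"z":0.096,"fingers":1},{"rx":0,"ry":0,"rz":0,"x":0.001,"y":0.001,"z":0.096,"fingers":0.75},{"rx":0,"ry":0,"rz":0,"x":0.001,"y":0.001,"z":0.096,"fingers":0.6},{"rx":0,"ry":0,"rz":0,"x":0.001,"y":0.001,"z":0.096,"fingers":0.5},{"rx":0,"ry":0,"rz":0,"x":0.001,"y":0.001,"z":0.096,"fingers":0.4},{"rx":0,"ry":0,"rz":0,"x":0.001,"y":0.001,"z":0.096,"fingers":0.4},{"rx":0,"ry":0,"rz":0,"x":0.001,"y":0.001,"z":0.096,"fingers":0.4}], "squeeze": 20}}

```text
time: 28.22
ee_pos: [0.5183, 0.2355, 0.1246]
eef_rot: [-0.0, 1.0, 0.0, 0.0]
ft_force: [0.3, 1.6, 1.8]
width: 0.0496
```

Call:
{"name": "drive_tool", "arguments": {"plan": [{"rx":0,"ry":0,"rz":0,"x":0,"y":0,"z":-0.005,"fingers":0.4},{"rx":0,"ry":0,"rz":0,"x":0,"y":0,"z":-0.015,"fingers":0.4},{"rx":0,"ry":0,"rz":0,"x":0,"y":0,"z":-0.03,"fingers":0.4},{"rx":0,"ry":0,"rz":0,"x":0,"y":0,"z":-0.03,"fingers":0.4}]}}

```text
time: 28.72
ee_pos: [0.5189, 0.2354, 0.156]
eef_rot: [-0.0, 1.0, 0.001, 0.001]
ft_force: [-1.0, 0.6, -1.3]
width: 0.0492
```

```bash
python3 - <<'E'
from h import *
s=monitor.read_state(); print(s["time"],s["ee_pos"],s["width"],s["ft_force"])
show("s12","scene",(100,60,250,210),4)
E
```

```text
28.725 [0.51892376 0.23537016 0.15599342] 0.04918218731581866 [-0.95883183  0.55737545 -1.25345522]
```

View pics/s12.png

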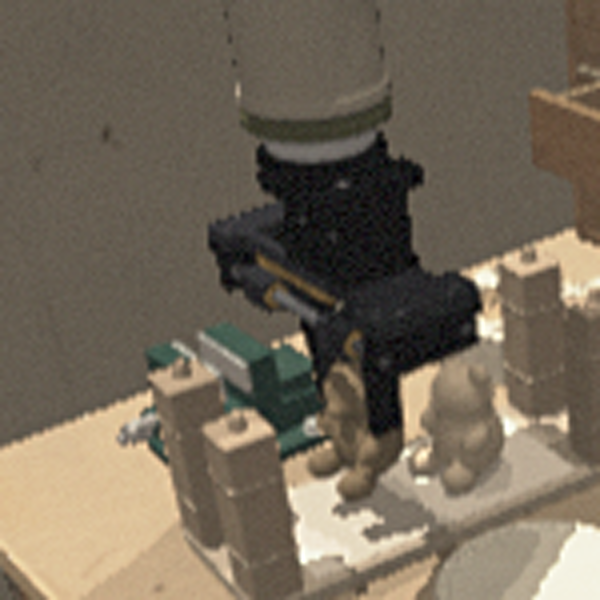

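The dark bear is lifted upright, and the pale one hasn't moved. Next: over the bat.

Call:
{"name": "drive_tool", "arguments": {"plan": [{"rx":0,"ry":0,"rz":0,"x":0,"y":0,"z":-0.02,"fingers":0.4},{"rx":0,"ry":0,"rz":0,"x":0,"y":-0.005,"z":-0.045,"fingers":0.4},{"rx":0,"ry":0,"rz":0,"x":-0.003,"y":-0.03,"z":-0.06,"fingers":0.4},{"rx":0,"ry":0,"rz":0,"x":-0.007,"y":-0.06,"z":-0.06,"fingers":0.4},{"rx":0,"ry":0,"rz":0,"x":-0.013,"y":-0.09,"z":-0.06,"fingers":0.4},{"rx":0,"ry":0,"rz":0,"x":-0.018,"y":-0.12,"z":-0.06,"fingers":0.4},{"rx":0,"ry":0,"rz":0,"x":-0.022,"y":-0.145,"z":-0.05,"fingers":0.4},{"rx":0,"ry":0,"rz":0,"x":-0.023,"y":-0.159,"z":-0.035,"fingers":0.4},{"rx":0,"ry":0,"rz":0,"x":-0.023,"y":-0.159,"z":-0.015,"fingers":0.4},{"rx":0,"ry":0,"rz":0,"x":-0.023,"y":-0.159,"z":0.0,"fingers":0.4},{"rx":0,"ry":0,"rz":0,"x":-0.023,"y":-0.159,"z":0.0,"fingers":0.4},{"rx":0,"ry":0,"rz":0,"x":-0.023,"y":-0.159,"z":0.0,"fingers":0.4}]}}

```text
time: 30.28
ee_pos: [0.5414, 0.0763, 0.1546]
eef_rot: [-0.0, 1.0, 0.0, 0.0]
ft_force: [0.3, -0.6, -1.3]
width: 0.0489
```

```bash
python3 - <<'E'
from h import *
s=monitor.read_state(); print(s["time"],s["ee_pos"],s["width"],s["ft_force"])
print(tgt([.5419,.0765],.1426-.051,90)); show("s13","scene",(150,110,300,260),4)
d=viewer.camera("scene"); W=cloud(d)+OFF["scene"]; 
for c in("scene",):
    x=nets.regions_of("damp_bear",c)
    if x: p=W[x[0]["region"]]; p=p[np.isfinite(p[:,2])]; print(x[0]["confidence"],np.percentile(p,[1,99],axis=0))
E
```

```text
30.275 [0.54138291 0.07625698 0.15461462] 0.048922032152041446 [ 0.27409968 -0.62591406 -1.32339437]
{'x': np.float64(-0.0005), 'y': np.float64(0.0002), 'z': np.float64(0.012), 'rx': np.float64(0.0), 'ry': np.float64(0.0001), 'rz': np.float64(0.0001)}
0.65 [[0.50747592 0.04286753 0.0297204 ]
 [0.55001338 0.10240268 0.12231336]]
```

View pics/s13.png

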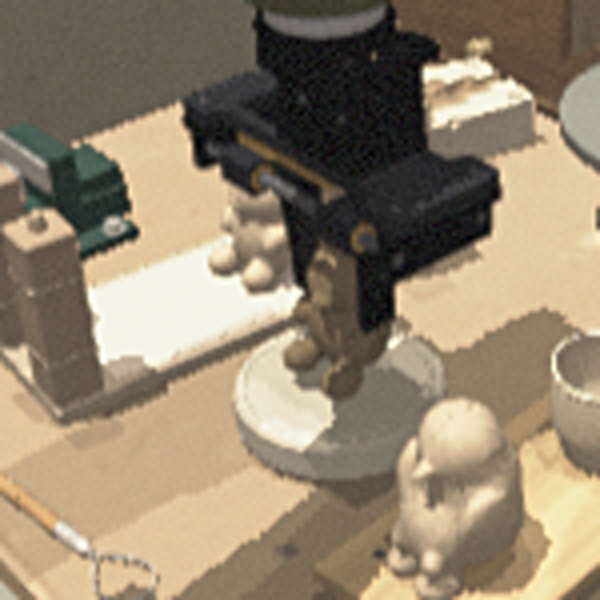

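Call:
{"name": "drive_tool", "arguments": {"plan": [{"rx":0,"ry":0,"rz":0,"x":0.001,"y":0,"z":0.006,"fingers":0.4},{"rx":0,"ry":0,"rz":0,"x":0.001,"y":0,"z":0.011,"fingers":0.4},{"rx":0,"ry":0,"rz":0,"x":0.001,"y":0,"z":0.0125,"fingers":0.4},{"rx":0,"ry":0,"rz":0,"x":0.001,"y":0,"z":0.0125,"fingers":0.4},{"rx":0,"ry":0,"rz":0,"x":0.001,"y":0,"z":0.0125,"fingers":0.4}]}}

```text
time: 31.05
ee_pos: [0.5407, 0.0762, 0.1425]
eef_rot: [-0.0, 1.0, 0.0, 0.001]
ft_force: [-2.1, 0.7, 7.7]
width: 0.0493
```

Contact. I back off slightly and release.

Call:
{"name": "drive_tool", "arguments": {"plan": [{"rx":0,"ry":0,"rz":0,"x":0,"y":0,"z":-0.001,"fingers":0.45},{"rx":0,"ry":0,"rz":0,"x":0,"y":0,"z":-0.001,"fingers":0.7},{"rx":0,"ry":0,"rz":0,"x":0,"y":0,"z":-0.001,"fingers":1},{"rx":0,"ry":0,"rz":0,"x":0,"y":0,"z":-0.001,"fingers":1},{"rx":0,"ry":0,"rz":0,"x":0,"y":0,"z":-0.001,"fingers":1},{"rx":0,"ry":0,"rz":0,"x":0,"y":0,"z":-0.02,"fingers":1},{"rx":0,"ry":0,"rz":0,"x":0,"y":0,"z":-0.06,"fingers":1},{"rx":0,"ry":0,"rz":0,"x":0,"y":0,"z":-0.11,"fingers":1},{"rx":0,"ry":0,"rz":0,"x":0,"y":0,"z":-0.15,"fingers":1},{"rx":0,"ry":0,"rz":0,"x":0,"y":0,"z":-0.15,"fingers":1}]}}

```text
time: 32.3
ee_pos: [0.5414, 0.0762, 0.2949]
eef_rot: [-0.0, 1.0, 0.001, 0.003]
ft_force: [-0.0, -0.4, -0.4]
width: 0.0867
```

```bash
python3 - <<'E'
from h import *
s=monitor.read_state(); print(s["time"],s["ee_pos"],s["width"],s["ft_force"])
d=show("s14","scene",(130,90,300,260),3.5); W=cloud(d)+OFF["scene"]
p=W[(abs(W[...,0]-.534)<.06)&(abs(W[...,1]-.0765)<.06)&(W[...,2]>.034)&(W[...,2]<.13)]; print(p.min(0).round(4),p.max(0).round(4))
print(tgt([.562,-.2290],.2386,4.9))
L=nets.regions_of("kiln_shelf","scene")[0]; p=W[L["region"]]; p=p[np.isfinite(p[:,2])]; q=p[(p[:,2]>.036)&(p[:,2]<.05)]; print(len(q),rect(q[:,:2]))
E
```

```text
32.3 [0.54139867 0.07617055 0.29488455] 0.08673301989078161 [-0.04040237 -0.37955217 -0.42851221]
[0.5037 0.0399 0.0345] [0.557  0.1039 0.1157]
{'x': np.float64(-0.0213), 'y': np.float64(-0.3052), 'z': np.float64(0.0028), 'rx': np.float64(0.0004), 'ry': np.float64(0.0001), 'rz': np.float64(0.2364)}
5023 (array([ 561.2, -228.1]), array([293.4, 117.1]), 5.0)
```

View pics/s14.png

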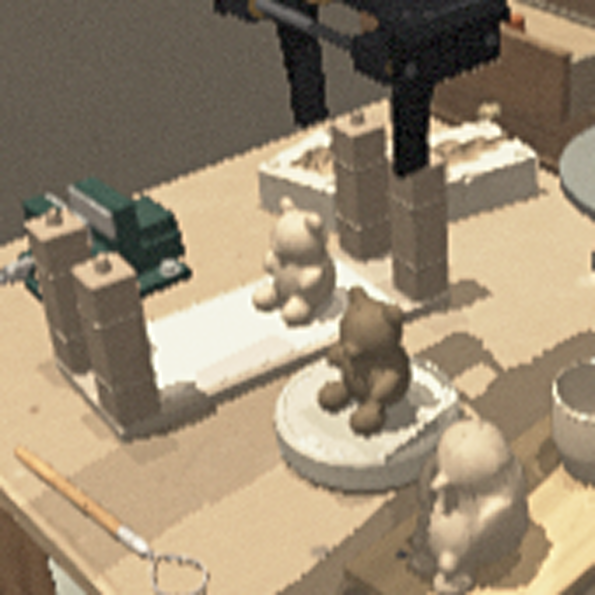

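The dark bear stands upright on the bat at (365,360), within about 3 mm of its middle. Next I fetch the shelf.

Call:
{"name": "drive_tool", "arguments": {"plan": [{"rx":0,"ry":0,"rz":0.025,"x":-0.002,"y":-0.03,"z":0,"fingers":0.6},{"rx":0,"ry":0,"rz":0.05,"x":-0.004,"y":-0.06,"z":0,"fingers":0.6},{"rx":0,"ry":0,"rz":0.075,"x":-0.006,"y":-0.09,"z":0,"fingers":0.6},{"rx":0,"ry":0,"rz":0.1,"x":-0.008,"y":-0.12,"z":0,"fingers":0.6},{"rx":0,"ry":0,"rz":0.125,"x":-0.01,"y":-0.15,"z":0,"fingers":0.6},{"rx":0,"ry":0,"rz":0.15,"x":-0.012,"y":-0.18,"z":0,"fingers":0.6},{"rx":0,"ry":0,"rz":0.175,"x":-0.014,"y":-0.21,"z":0,"fingers":0.6},{"rx":0,"ry":0,"rz":0.2,"x":-0.017,"y":-0.24,"z":0,"fingers":0.6},{"rx":0,"ry":0,"rz":0.22,"x":-0.019,"y":-0.27,"z":0,"fingers":0.6},{"rx":0,"ry":0,"rz":0.2364,"x":-0.021,"y":-0.295,"z":0.003,"fingers":0.6},{"rx":0,"ry":0,"rz":0.2364,"x":-0.021,"y":-0.306,"z":0.003,"fingers":0.6},{"rx":0,"ry":0,"rz":0.2364,"x":-0.021,"y":-0.306,"z":0.003,"fingers":0.6}]}}

```text
time: 33.9
ee_pos: [0.5608, -0.2301, 0.2879]
eef_rot: [0.676, 0.737, -0.0, -0.001]
ft_force: [0.3, 0.6, 0.6]
width: 0.0522
```

Call:
{"name": "drive_tool", "arguments": {"plan": [{"rx":0,"ry":0,"rz":0,"x":0,"y":0,"z":0.0,"fingers":0.6},{"rx":0,"ry":0,"rz":0,"x":0,"y":0,"z":0.0,"fingers":0.6}]}}

```text
time: 34.15
ee_pos: [0.5615, -0.2289, 0.2887]
eef_rot: [0.675, 0.737, 0.0, -0.0]
ft_force: [-0.1, -0.1, -0.0]
width: 0.0522
```

```bash
python3 - <<'E'
from h import *
s=monitor.read_state(); print(s["time"],s["ee_pos"],s["width"],s["joint_positions"].round(2))
print(tgt([.5616,-.2298],.0889-.051,4.8))
E
```

```text
34.15 [ 0.56149786 -0.22886084  0.28872302] 0.05217383703542124 [-0.34  0.37  0.84  1.56 -0.28  1.34  0.62]
{'x': np.float64(-0.0011), 'y': np.float64(-0.0), 'z': np.float64(0.1998), 'rx': np.float64(0.0), 'ry': np.float64(-0.0001), 'rz': np.float64(0.0006)}
```

Call:
{"name": "drive_tool", "arguments": {"plan": [{"rx":0,"ry":0,"rz":0.0006,"x":-0.001,"y":0,"z":0.05,"fingers":0.6},{"rx":0,"ry":0,"rz":0.0006,"x":-0.001,"y":0,"z":0.1,"fingers":0.6},{"rx":0,"ry":0,"rz":0.0006,"x":-0.001,"y":0,"z":0.14,"fingers":0.6},{"rx":0,"ry":0,"rz":0.0006,"x":-0.001,"y":0,"z":0.175,"fingers":0.6},{"rx":0,"ry":0,"rz":0.0006,"x":-0.001,"y":0,"z":0.2,"fingers":0.6},{"rx":0,"ry":0,"rz":0.0006,"x":-0.001,"y":0,"z":0.2,"fingers":0.6},{"rx":0,"ry":0,"rz":0.0006,"x":-0.001,"y":0,"z":0.2,"fingers":0.4},{"rx":0,"ry":0,"rz":0.0006,"x":-0.001,"y":0,"z":0.2,"fingers":0.2},{"rx":0,"ry":0,"rz":0.0006,"x":-0.001,"y":0,"z":0.2,"fingers":0},{"rx":0,"ry":0,"rz":0.0006,"x":-0.001,"y":0,"z":0.2,"fingers":0},{"rx":0,"ry":0,"rz":0.0006,"x":-0.001,"y":0,"z":0.2,"fingers":0}], "squeeze": 45}}

```text
time: 35.52
ee_pos: [0.5615, -0.2309, 0.089]
eef_rot: [0.678, 0.736, 0.0, 0.0]
ft_force: [-0.1, 0.3, 2.4]
width: 0.0142
```

```bash
python3 - <<'E'
from h import *
s=monitor.read_state(); print(s["time"],s["ee_pos"],s["width"],s["eef_rot"],s["ft_force"])
d=viewer.camera("scene"); W=cloud(d)+OFF["scene"]
L=nets.regions_of("kiln_shelf","scene")[0]; p=W[L["region"]]; p=p[np.isfinite(p[:,2])]; q=p[(p[:,2]>.036)&(p[:,2]<.05)]; print(len(q),rect(q[:,:2]))
E
```

```text
35.525 [ 0.56151159 -0.23087248  0.0889582 ] 0.014168424212610909 [6.77505059e-01 7.35518077e-01 1.89739404e-04 1.31345333e-04] [-0.13870645  0.33877386  2.41371126]
3599 (array([ 560.7, -227.8]), array([293.9, 117.2]), 4.79)
```

Call:
{"name": "drive_tool", "arguments": {"plan": [{"rx":0,"ry":0,"rz":0,"x":0,"y":0,"z":-0.01,"fingers":0},{"rx":0,"ry":0,"rz":0,"x":0,"y":0,"z":-0.03,"fingers":0},{"rx":0,"ry":0,"rz":0,"x":0,"y":0,"z":-0.06,"fingers":0},{"rx":0,"ry":0,"rz":0,"x":0,"y":0,"z":-0.1,"fingers":0},{"rx":0,"ry":0,"rz":0,"x":0,"y":0,"z":-0.14,"fingers":0},{"rx":0,"ry":0,"rz":0,"x":0,"y":0,"z":-0.17,"fingers":0},{"rx":0,"ry":0,"rz":0,"x":0,"y":0,"z":-0.19,"fingers":0},{"rx":0,"ry":0,"rz":0,"x":0,"y":0,"z":-0.2,"fingers":0},{"rx":0,"ry":0,"rz":0,"x":0,"y":0,"z":-0.2,"fingers":0},{"rx":0,"ry":0,"rz":0,"x":0,"y":0,"z":-0.2,"fingers":0}]}}

```text
time: 36.88
ee_pos: [0.561, -0.2306, 0.2875]
eef_rot: [0.678, 0.735, -0.0, -0.001]
ft_force: [0.3, 1.9, -6.6]
width: 0.0147
```

```bash
python3 - <<'E'
from h import *
s=monitor.read_state(); print(s["time"],s["ee_pos"],s["width"],s["ft_force"],s["torque"])
print(tgt([.5515,.2339],s["ee_pos"][2]-.051,-5.0))
show("s15","scene",(130,60,450,330),2.3)
E
```

```text
36.875 [ 0.56096053 -0.23063742  0.28751977] 0.014731031835194756 [ 0.2958392   1.91471367 -6.61955835] [-0.07551571  0.01958189  0.00592954]
{'x': np.float64(0.4638), 'y': np.float64(0.0286), 'z': np.float64(0.0002), 'rx': np.float64(-0.0003), 'ry': np.float64(-0.0001), 'rz': np.float64(0.0269)}
```

View pics/s15.png

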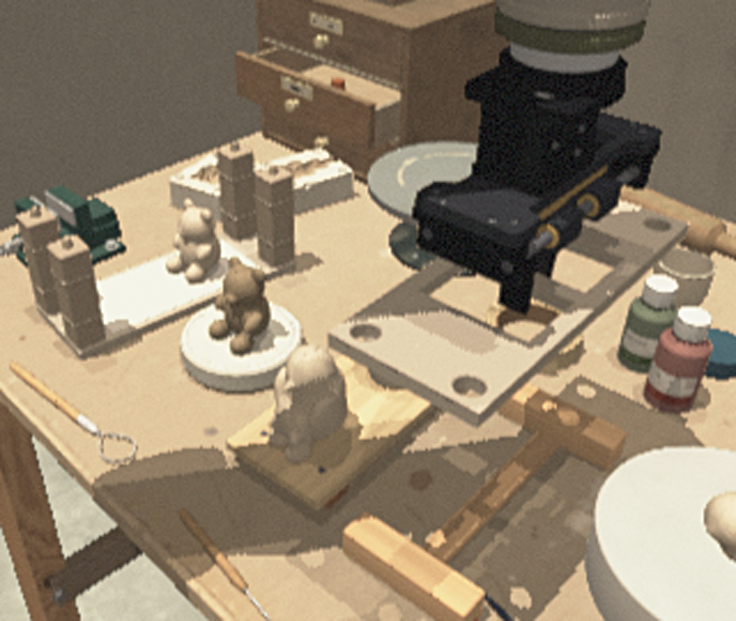

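The shelf hangs level, and the bird, the pot and both bears are standing. I travel back to the setter.

Call:
{"name": "drive_tool", "arguments": {"plan": [{"rx":0,"ry":0,"rz":0,"x":0.02,"y":0.001,"z":0,"fingers":0},{"rx":0,"ry":0,"rz":0,"x":0.06,"y":0.004,"z":0,"fingers":0},{"rx":0,"ry":0,"rz":0.003,"x":0.11,"y":0.007,"z":0,"fingers":0},{"rx":0,"ry":0,"rz":0.006,"x":0.16,"y":0.01,"z":0,"fingers":0},{"rx":0,"ry":0,"rz":0.01,"x":0.21,"y":0.013,"z":0,"fingers":0},{"rx":0,"ry":0,"rz":0.014,"x":0.26,"y":0.016,"z":0,"fingers":0},{"rx":0,"ry":0,"rz":0.018,"x":0.31,"y":0.019,"z":0,"fingers":0},{"rx":0,"ry":0,"rz":0.022,"x":0.36,"y":0.022,"z":0,"fingers":0},{"rx":0,"ry":0,"rz":0.025,"x":0.41,"y":0.025,"z":0,"fingers":0},{"rx":0,"ry":0,"rz":0.027,"x":0.445,"y":0.028,"z":0,"fingers":0},{"rx":0,"ry":0,"rz":0.027,"x":0.464,"y":0.0285,"z":0,"fingers":0},{"rx":0,"ry":0,"rz":0.027,"x":0.464,"y":0.0285,"z":0,"fingers":0}]}}

```text
time: 38.42
ee_pos: [0.5514, 0.2345, 0.288]
eef_rot: [0.737, 0.676, -0.001, 0.0]
ft_force: [0.8, -0.7, -5.3]
width: 0.0147
```

Call:
{"name": "drive_tool", "arguments": {"plan": [{"rx":0,"ry":0,"rz":0,"x":0,"y":0,"z":0.03,"fingers":0},{"rx":0,"ry":0,"rz":0,"x":0,"y":0,"z":0.06,"fingers":0},{"rx":0,"ry":0,"rz":0,"x":0,"y":0,"z":0.07,"fingers":0},{"rx":0,"ry":0,"rz":0,"x":0,"y":0,"z":0.07,"fingers":0},{"rx":0,"ry":0,"rz":0,"x":0,"y":0,"z":0.07,"fingers":0}]}}

```text
time: 39.05
ee_pos: [0.5525, 0.2336, 0.2201]
eef_rot: [0.738, 0.675, 0.001, 0.0]
ft_force: [-0.2, -0.3, -4.8]
width: 0.0144
```

```bash
python3 - <<'E'
from h import *
s=monitor.read_state(); print(s["time"],s["ee_pos"],s["width"],s["ft_force"],s["torque"])
print(tgt([.5515,.2339],.138,-5.0))
d=show("s16","scene",(90,60,290,230),3.5)
W=cloud(d)+OFF["scene"];
L=nets.regions_of("kiln_shelf","scene")[0]; p=W[L["region"]]; p=p[np.isfinite(p[:,2])]; zt=s["ee_pos"][2]-.0469; q=p[abs(p[:,2]-zt)<.006]; print(len(q),rect(q[:,:2]))
E
```

```text
39.05 [0.55250161 0.23356252 0.22012448] 0.014430394844935706 [-0.2462744  -0.26313676 -4.83332605] [-0.08899685 -0.0173828   0.0187135 ]
{'x': np.float64(0.0002), 'y': np.float64(-0.0011), 'z': np.float64(0.0311), 'rx': np.float64(0.0003), 'ry': np.float64(-0.0002), 'rz': np.float64(-0.0002)}
1888 (array([551.4, 236.4]), array([121.6, 291.3]), 85.16)
```

View pics/s16.png

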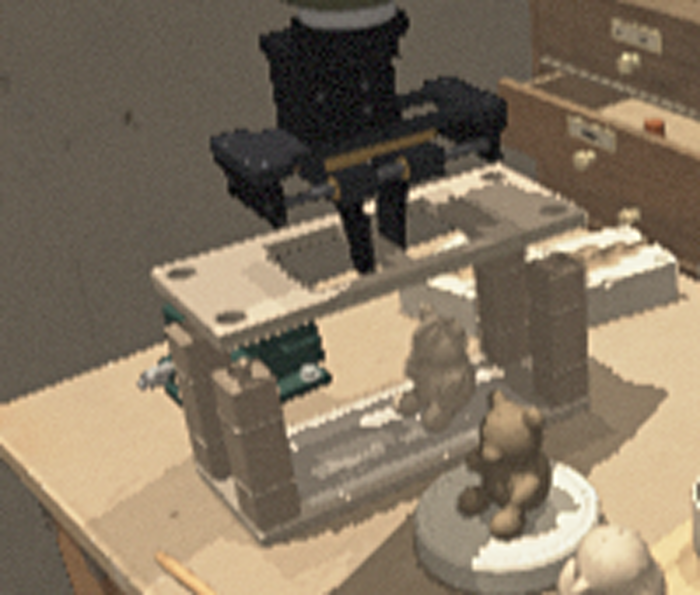

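Call:
{"name": "drive_tool", "arguments": {"plan": [{"rx":0,"ry":0,"rz":0,"x":0,"y":-0.001,"z":0.01,"fingers":0},{"rx":0,"ry":0,"rz":0,"x":0,"y":-0.001,"z":0.018,"fingers":0},{"rx":0,"ry":0,"rz":0,"x":0,"y":-0.001,"z":0.024,"fingers":0},{"rx":0,"ry":0,"rz":0,"x":0,"y":-0.001,"z":0.029,"fingers":0},{"rx":0,"ry":0,"rz":0,"x":0,"y":-0.001,"z":0.029,"fingers":0},{"rx":0,"ry":0,"rz":0,"x":0,"y":-0.001,"z":0.029,"fingers":0}]}}

```text
time: 39.9
ee_pos: [0.5508, 0.2339, 0.1898]
eef_rot: [0.737, 0.675, 0.0, -0.0]
ft_force: [-0.2, -0.3, -5.2]
width: 0.0147
```

Call:
{"name": "drive_tool", "arguments": {"plan": [{"rx":0,"ry":0,"rz":0,"x":0,"y":0.0005,"z":0.001,"fingers":0},{"rx":0,"ry":0,"rz":0,"x":0,"y":0.0005,"z":0.002,"fingers":0},{"rx":0,"ry":0,"rz":0,"x":0,"y":0.0005,"z":0.002,"fingers":0}]}}

```text
time: 40.28
ee_pos: [0.5513, 0.2339, 0.1889]
eef_rot: [0.737, 0.675, 0.0, -0.0]
ft_force: [-5.4, -1.5, 8.2]
width: 0.0148
```

The shelf made contact at exactly the original height. I release, rise and check.

Call:
{"name": "drive_tool", "arguments": {"plan": [{"rx":0,"ry":0,"rz":0,"x":0,"y":0,"z":-0.001,"fingers":0.05},{"rx":0,"ry":0,"rz":0,"x":0,"y":0,"z":-0.001,"fingers":0.4},{"rx":0,"ry":0,"rz":0,"x":0,"y":0,"z":-0.001,"fingers":0.5},{"rx":0,"ry":0,"rz":0,"x":0,"y":0,"z":-0.001,"fingers":0.5},{"rx":0,"ry":0,"rz":0,"x":0,"y":0,"z":-0.001,"fingers":0.5},{"rx":0,"ry":0,"rz":0,"x":0,"y":0,"z":-0.03,"fingers":0.5},{"rx":0,"ry":0,"rz":0,"x":0,"y":0,"z":-0.07,"fingers":0.5},{"rx":0,"ry":0,"rz":0,"x":0,"y":0,"z":-0.12,"fingers":0.6},{"rx":0,"ry":0,"rz":0,"x":0,"y":0,"z":-0.12,"fingers":0.8},{"rx":0,"ry":0,"rz":0,"x":0,"y":0,"z":-0.12,"fingers":1}]}}

```text
time: 41.52
ee_pos: [0.5511, 0.2339, 0.3073]
eef_rot: [0.737, 0.675, -0.0, -0.0]
ft_force: [-0.1, -0.5, -0.2]
width: 0.0643
```

```bash
python3 - <<'E'
from h import *
s=monitor.read_state(); print(s["time"],s["ee_pos"],s["width"])
d=show("s17","scene",(90,60,330,250),3)
for c in ("scene","top"):
    d=viewer.camera(c); W=cloud(d)+OFF[c]
    for n,zr in(("kiln_shelf",(.136,.148)),("bird",(.03,.13)),("pot",(.03,.1))):
        L=nets.regions_of(n,c)
        if not L: print(c,n,None); continue
        p=W[L[0]["region"]]; p=p[np.isfinite(p[:,2])]; q=p[(p[:,2]>zr[0])&(p[:,2]<zr[1])]; print(c,n,len(q),rect(q[:,:2]),q.min(0).round(4),q.max(0).round(4),L[0]["confidence"])
print("to pot",tgt([.6052,-.0710],.2386,84.9))
E
```

```text
41.525 [0.55108752 0.23393111 0.30732521] 0.0643049649748426
scene kiln_shelf 2067 (array([549.7, 236.5]), array([121.9, 290.9]), 85.01) [0.4008 0.1663 0.136 ] [0.6971 0.305  0.1449] 0.62
scene bird 1147 (array([474.7, -86.3]), array([50.1, 65.4]), 29.22) [ 0.4495 -0.1137  0.0302] [ 0.5076 -0.05    0.1253] 0.95
scene pot 789 (array([605.2, -70.9]), array([64.6, 57.2]), 43.67) [ 0.5744 -0.1014  0.0301] [ 0.6362 -0.0396  0.0881] 0.88
top kiln_shelf 3228 (array([550. , 234.2]), array([116.4, 290.3]), 84.7) [0.4013 0.1649 0.1361] [0.6966 0.3042 0.1468] 0.57
top bird 602 (array([482.9, -79.3]), array([63.9, 65.4]), 88.64) [ 0.4499 -0.1111  0.0313] [ 0.5158 -0.0473  0.1257] 0.65
top pot 493 (array([604.2, -71. ]), array([59.1, 59.6]), 88.32) [ 0.5744 -0.1006  0.03  ] [ 0.6341 -0.0414  0.0895] 0.93
to pot {'x': np.float64(-0.299), 'y': np.float64(0.0805), 'z': np.float64(0.0179), 'rx': np.float64(-0.0001), 'ry': np.float64(-0.0), 'rz': np.float64(-0.2498)}
```

View pics/s17.png

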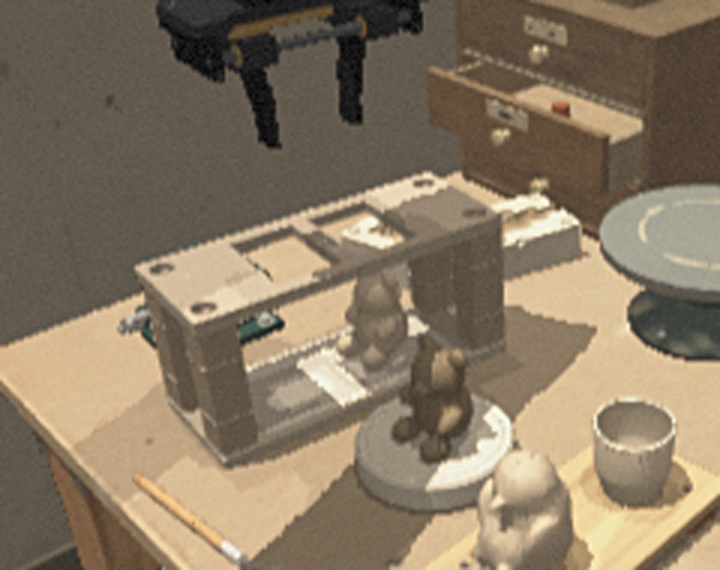

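The shelf is seated flat on its posts, with pips in all four holes, and sits within about 1 mm of before. The pale bear hasn't moved. Next I fetch the bird.

```bash
python3 - <<'E'
from h import *
print("to bird",tgt([.4868,-.0797],.25,84.95))
E
```

```text
to bird {'x': np.float64(-0.318), 'y': np.float64(-0.0367), 'z': np.float64(0.0066), 'rx': np.float64(-0.0001), 'ry': np.float64(-0.0), 'rz': np.float64(-0.2499)}
```

Call:
{"name": "drive_tool", "arguments": {"plan": [{"rx":0,"ry":0,"rz":-0.025,"x":-0.03,"y":-0.003,"z":0,"fingers":1},{"rx":0,"ry":0,"rz":-0.05,"x":-0.06,"y":-0.007,"z":0,"fingers":1},{"rx":0,"ry":0,"rz":-0.075,"x":-0.09,"y":-0.01,"z":0,"fingers":1},{"rx":0,"ry":0,"rz":-0.1,"x":-0.12,"y":-0.014,"z":0,"fingers":1},{"rx":0,"ry":0,"rz":-0.125,"x":-0.15,"y":-0.017,"z":0,"fingers":1},{"rx":0,"ry":0,"rz":-0.15,"x":-0.185,"y":-0.021,"z":0,"fingers":1},{"rx":0,"ry":0,"rz":-0.175,"x":-0.22,"y":-0.026,"z":0,"fingers":1},{"rx":0,"ry":0,"rz":-0.2,"x":-0.255,"y":-0.03,"z":0,"fingers":1},{"rx":0,"ry":0,"rz":-0.225,"x":-0.285,"y":-0.033,"z":0,"fingers":1},{"rx":0,"ry":0,"rz":-0.25,"x":-0.31,"y":-0.036,"z":0.005,"fingers":1},{"rx":0,"ry":0,"rz":-0.25,"x":-0.318,"y":-0.037,"z":0.007,"fingers":1},{"rx":0,"ry":0,"rz":-0.25,"x":-0.318,"y":-0.037,"z":0.007,"fingers":1}]}}

```text
time: 43.48
ee_pos: [0.4866, -0.0794, 0.3007]
eef_rot: [0.046, 0.999, 0.0, -0.0]
ft_force: [-1.3, -0.0, 0.6]
width: 0.0873
```

Call:
{"name": "drive_tool", "arguments": {"plan": [{"rx":0,"ry":0,"rz":0,"x":0,"y":0,"z":0.04,"fingers":1},{"rx":0,"ry":0,"rz":0,"x":0,"y":0,"z":0.07,"fingers":1},{"rx":0,"ry":0,"rz":0,"x":0,"y":0,"z":0.07,"fingers":1},{"rx":0,"ry":0,"rz":0,"x":0,"y":0,"z":0.07,"fingers":1}]}}

```text
time: 43.98
ee_pos: [0.4873, -0.0791, 0.2319]
eef_rot: [0.044, 0.999, 0.0, 0.001]
ft_force: [0.4, -0.7, -0.1]
width: 0.0871
```

```bash
python3 - <<'E'
from h import *
s=monitor.read_state(); print(s["time"],s["ee_pos"],s["width"])
print(tgt([.4868,-.0797],.128-.051,84.95)); show("s18","scene",(180,90,350,270),3.3)
E
```

```text
43.975 [ 0.48726306 -0.07908287  0.23188565] 0.08707642452045042
{'x': np.float64(0.0005), 'y': np.float64(-0.0007), 'z': np.float64(0.1039), 'rx': np.float64(0.0), 'ry': np.float64(0.0002), 'rz': np.float64(0.0)}
```

View pics/s18.png

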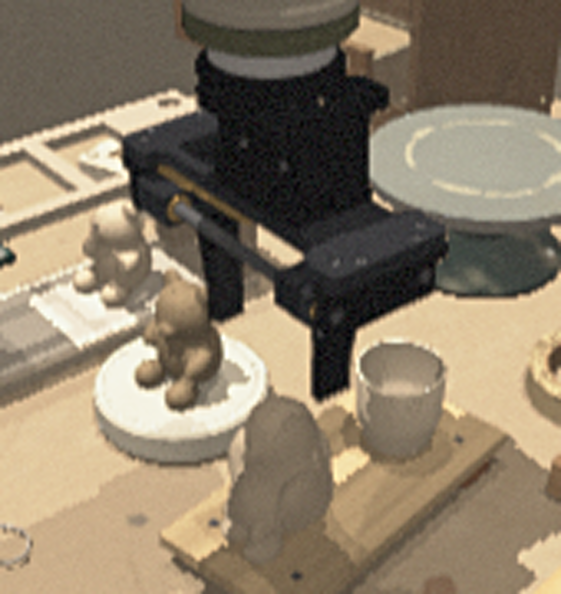

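Call:
{"name": "drive_tool", "arguments": {"plan": [{"rx":0,"ry":0,"rz":0,"x":0,"y":-0.0005,"z":0.03,"fingers":1},{"rx":0,"ry":0,"rz":0,"x":0,"y":-0.0005,"z":0.06,"fingers":1},{"rx":0,"ry":0,"rz":0,"x":0,"y":-0.0005,"z":0.09,"fingers":1},{"rx":0,"ry":0,"rz":0,"x":0,"y":-0.0005,"z":0.104,"fingers":1},{"rx":0,"ry":0,"rz":0,"x":0,"y":-0.0005,"z":0.104,"fingers":1},{"rx":0,"ry":0,"rz":0,"x":0,"y":-0.0005,"z":0.104,"fingers":0.8},{"rx":0,"ry":0,"rz":0,"x":0,"y":-0.0005,"z":0.104,"fingers":0.6},{"rx":0,"ry":0,"rz":0,"x":0,"y":-0.0005,"z":0.104,"fingers":0.5},{"rx":0,"ry":0,"rz":0,"x":0,"y":-0.0005,"z":0.104,"fingers":0.5},{"rx":0,"ry":0,"rz":0,"x":0,"y":-0.0005,"z":0.104,"fingers":0.5}], "squeeze": 20}}

```text
time: 45.28
ee_pos: [0.487, -0.08, 0.1272]
eef_rot: [0.044, 0.999, 0.0, 0.001]
ft_force: [-0.1, 0.8, 4.4]
width: 0.0649
```

```bash
python3 - <<'E'
from h import *
s=monitor.read_state(); print(s["time"],s["ee_pos"],s["eef_rot"],s["width"],s["ft_force"])
print(tgt([.448,.2443],s["ee_pos"][2]-.051,84.95))
E
```

```text
45.275 [ 0.48703187 -0.08002757  0.12720133] [4.38283314e-02 9.99038880e-01 2.08524572e-04 5.92221943e-04] 0.06492964299455461 [-0.09404966  0.83593863  4.38548921]
{'x': np.float64(0.0673), 'y': np.float64(0.3197), 'z': np.float64(0.0001), 'rx': np.float64(0.0001), 'ry': np.float64(0.0002), 'rz': np.float64(0.0001)}
```

Call:
{"name": "drive_tool", "arguments": {"plan": [{"rx":0,"ry":0,"rz":0,"x":0,"y":0,"z":-0.01,"fingers":0.5},{"rx":0,"ry":0,"rz":0,"x":0,"y":0,"z":-0.03,"fingers":0.5},{"rx":0,"ry":0,"rz":0,"x":0,"y":0,"z":-0.06,"fingers":0.5},{"rx":0,"ry":0,"rz":0,"x":0,"y":0,"z":-0.09,"fingers":0.5},{"rx":0,"ry":0,"rz":0,"x":0,"y":0,"z":-0.12,"fingers":0.5},{"rx":0,"ry":0,"rz":0,"x":0,"y":0,"z":-0.15,"fingers":0.5},{"rx":0,"ry":0,"rz":0,"x":0.004,"y":0.02,"z":-0.165,"fingers":0.5},{"rx":0,"ry":0,"rz":0,"x":0.011,"y":0.055,"z":-0.165,"fingers":0.5},{"rx":0,"ry":0,"rz":0,"x":0.02,"y":0.095,"z":-0.165,"fingers":0.5},{"rx":0,"ry":0,"rz":0,"x":0.028,"y":0.135,"z":-0.165,"fingers":0.5},{"rx":0,"ry":0,"rz":0,"x":0.037,"y":0.175,"z":-0.165,"fingers":0.5},{"rx":0,"ry":0,"rz":0,"x":0.045,"y":0.215,"z":-0.165,"fingers":0.5}]}}

```text
time: 46.78
ee_pos: [0.4599, 0.1388, 0.2919]
eef_rot: [0.044, 0.999, -0.0, -0.0]
ft_force: [-0.3, 0.4, -2.1]
width: 0.065
```

Call:
{"name": "drive_tool", "arguments": {"plan": [{"rx":0,"ry":0,"rz":0,"x":0.008,"y":0.04,"z":0,"fingers":0.5},{"rx":0,"ry":0,"rz":0,"x":0.016,"y":0.075,"z":0,"fingers":0.5},{"rx":0,"ry":0,"rz":0,"x":0.021,"y":0.095,"z":0,"fingers":0.5},{"rx":0,"ry":0,"rz":0,"x":0.0225,"y":0.1045,"z":0,"fingers":0.5},{"rx":0,"ry":0,"rz":0,"x":0.0225,"y":0.1045,"z":0.01,"fingers":0.5},{"rx":0,"ry":0,"rz":0,"x":0.0225,"y":0.1045,"z":0.02,"fingers":0.5},{"rx":0,"ry":0,"rz":0,"x":0.0225,"y":0.1045,"z":0.02,"fingers":0.5},{"rx":0,"ry":0,"rz":0,"x":0.0225,"y":0.1045,"z":0.02,"fingers":0.5}]}}

```text
time: 47.78
ee_pos: [0.4474, 0.2436, 0.2718]
eef_rot: [0.044, 0.999, 0.0, 0.0]
ft_force: [0.3, 0.1, -0.9]
width: 0.0653
```

```bash
python3 - <<'E'
from h import *
s=monitor.read_state(); print(s["time"],s["ee_pos"],s["eef_rot"],s["width"],s["ft_force"])
print(tgt([.448,.2443],.2432-.051,84.95)); show("s19","scene",(90,40,340,250))
E
```

```text
47.775 [0.44743993 0.24356121 0.27183157] [4.42441867e-02 9.99020746e-01 3.85877037e-05 1.99477817e-05] 0.06531579033445628 [ 0.26423356  0.10389471 -0.88924025]
{'x': np.float64(-0.0005), 'y': np.float64(0.0008), 'z': np.float64(0.0286), 'rx': np.float64(0.0), 'ry': np.float64(0.0), 'rz': np.float64(-0.0001)}
```

View pics/s19.png

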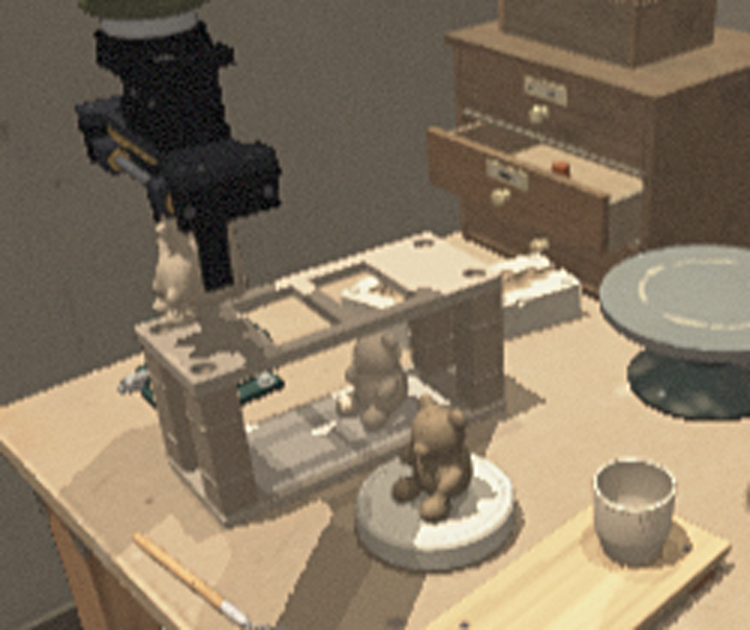

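The bird hangs upright over its end of the shelf. I lower it slowly.

Call:
{"name": "drive_tool", "arguments": {"plan": [{"rx":0,"ry":0,"rz":0,"x":-0.0005,"y":0.0005,"z":0.012,"fingers":0.5},{"rx":0,"ry":0,"rz":0,"x":-0.0005,"y":0.0005,"z":0.02,"fingers":0.5},{"rx":0,"ry":0,"rz":0,"x":-0.0005,"y":0.0005,"z":0.026,"fingers":0.5},{"rx":0,"ry":0,"rz":0,"x":-0.0005,"y":0.0005,"z":0.028,"fingers":0.5},{"rx":0,"ry":0,"rz":0,"x":-0.0005,"y":0.0005,"z":0.028,"fingers":0.5},{"rx":0,"ry":0,"rz":0,"x":-0.0005,"y":0.0005,"z":0.028,"fingers":0.5}]}}

```text
time: 48.58
ee_pos: [0.4479, 0.2446, 0.244]
eef_rot: [0.044, 0.999, 0.0, 0.0]
ft_force: [-0.6, 0.2, 0.1]
width: 0.0649
```

Call:
{"name": "drive_tool", "arguments": {"plan": [{"rx":0,"ry":0,"rz":0,"x":0,"y":0,"z":0.0005,"fingers":0.5},{"rx":0,"ry":0,"rz":0,"x":0,"y":0,"z":0.001,"fingers":0.5},{"rx":0,"ry":0,"rz":0,"x":0,"y":0,"z":0.001,"fingers":0.5}]}}

```text
time: 48.95
ee_pos: [0.448, 0.2446, 0.2432]
eef_rot: [0.044, 0.999, 0.0, 0.0]
ft_force: [-1.5, -1.9, 5.3]
width: 0.0652
```

Contact at the expected height. I release and rise.

Call:
{"name": "drive_tool", "arguments": {"plan": [{"rx":0,"ry":0,"rz":0,"x":0,"y":0,"z":-0.0005,"fingers":0.76},{"rx":0,"ry":0,"rz":0,"x":0,"y":0,"z":-0.0005,"fingers":0.85},{"rx":0,"ry":0,"rz":0,"x":0,"y":0,"z":-0.0005,"fingers":1},{"rx":0,"ry":0,"rz":0,"x":0,"y":0,"z":-0.0005,"fingers":1},{"rx":0,"ry":0,"rz":0,"x":0,"y":0,"z":-0.0005,"fingers":1},{"rx":0,"ry":0,"rz":0,"x":0,"y":0,"z":-0.02,"fingers":1},{"rx":0,"ry":0,"rz":0,"x":0,"y":0,"z":-0.06,"fingers":1},{"rx":0,"ry":0,"rz":0,"x":0,"y":0,"z":-0.1,"fingers":1},{"rx":0,"ry":0,"rz":0,"x":0,"y":0,"z":-0.1,"fingers":1},{"rx":0,"ry":0,"rz":0,"x":0,"y":0,"z":-0.1,"fingers":1}]}}

```text
time: 50.2
ee_pos: [0.4476, 0.2444, 0.3421]
eef_rot: [0.044, 0.999, -0.0, -0.0]
ft_force: [-0.8, -0.4, -1.6]
width: 0.087
```

```bash
python3 - <<'E'
from h import *
s=monitor.read_state(); print(s["time"],s["ee_pos"])
d=show("s20","scene",(90,40,340,250)); W=cloud(d)+OFF["scene"]; W0=np.load("scene0.npz")["W"]+OFF["scene"]
for X in(W0,W):
    L=loc(X); m=(abs(L[...,0]+.105)<.05)&(abs(L[...,1])<.05)&(L[...,2]>.15)&(L[...,2]<.245); q=L[m]; print(len(q),q.min(0).round(4),q.max(0).round(4),q.mean(0).round(4))
print("to pot",tgt([.6052,-.0710],.25,84.95))
E
```

```text
50.2 [0.44758103 0.24444685 0.34207255]
981 [-0.1399 -0.0298  0.1501] [-0.0695  0.0318  0.2405] [-0.1089 -0.0118  0.1949]
984 [-0.14   -0.0341  0.1502] [-0.0691  0.0254  0.2398] [-0.1096 -0.0155  0.1949]
to pot {'x': np.float64(-0.1848), 'y': np.float64(-0.3003), 'z': np.float64(0.0408), 'rx': np.float64(-0.0002), 'ry': np.float64(-0.0002), 'rz': np.float64(0.0001)}
```

View pics/s20.png

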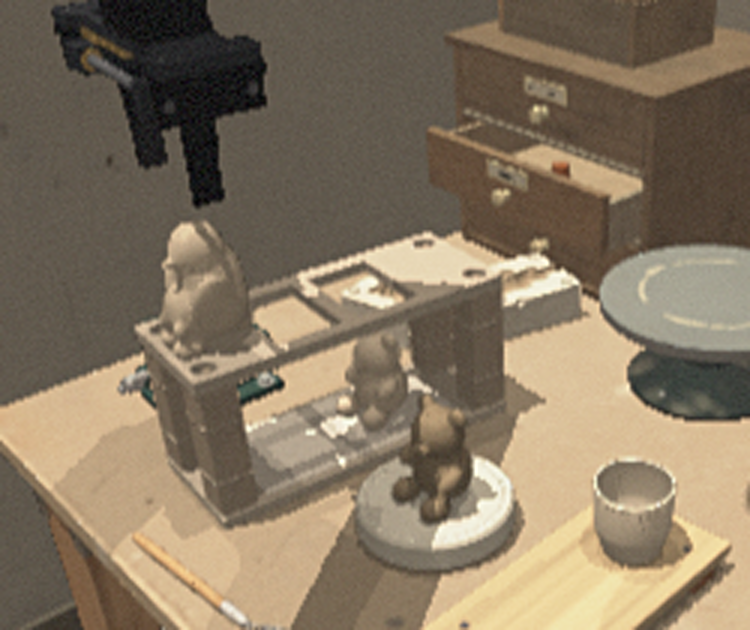

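```bash
python3 - <<'E'
from h import *
a=cv2.imread("pics/s2.png",0).astype(np.float32);b=cv2.imread("pics/s20.png",0).astype(np.float32)
def sh(x0,y0,x1,y1):
    t=a[y0:y1,x0:x1]; R_=cv2.matchTemplate(b[y0-15:y1+15,x0-15:x1+15],t,cv2.TM_CCOEFF_NORMED); _,v,_,l=cv2.minMaxLoc(R_); return (l[0]-15,l[1]-15),round(v,3)
print("bird",sh(155,212,255,360),"head",sh(155,212,225,270),"shelf front",sh(130,320,230,390),"shelf far",sh(400,225,500,300),"post",sh(160,390,260,520),"drawer",sh(430,120,610,260))
d=viewer.camera("top"); c=d["color"]; c0=np.load("top0.npz")["c"]
cv2.imwrite("pics/cmp.png",cv2.resize(np.hstack([c0[200:280,100:200],c[200:280,100:200]])[:,:,::-1],None,fx=4,fy=4))
W=cloud(d)+OFF["top"]; W0=np.load("top0.npz")["W"]+OFF["top"]
for X in(W0,W):
    L=loc(X); m=(abs(L[...,0]+.105)<.05)&(abs(L[...,1])<.05)&(L[...,2]>.15)&(L[...,2]<.245); q=L[m]; print(len(q),q.min(0).round(4),q.max(0).round(4),q.mean(0).round(4))
E
```

```text
bird ((1, 2), 0.964) head ((0, 2), 0.974) shelf front ((0, 1), 0.933) shelf far ((-1, 0), 0.462) post ((0, 0), 0.995) drawer ((0, 0), 0.861)
913 [-0.1388 -0.0305  0.1502] [-0.068   0.0347  0.2416] [-0.1027 -0.006   0.2109]Traceback (most recent call last):
  File "<stdin>", line 10, in <module>
    return umr_minimum(a, axis, None, out, keepdims, initial, where)
ValueError: zero-size array to reduction operation minimum which has no identity
```

View pics/cmp.png

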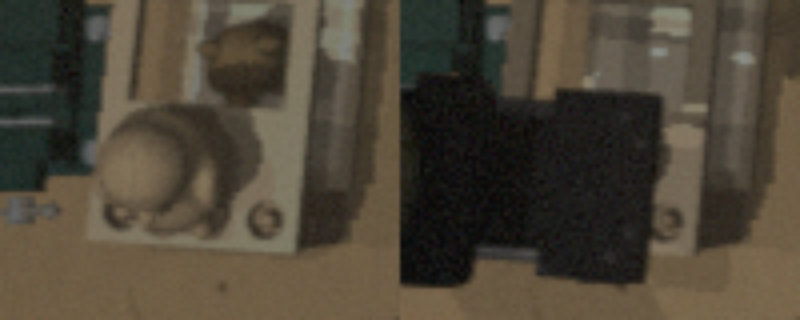

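The scene-camera comparison puts the bird 2–4 mm to -y of its old place. I'll move over to the pot and check with the top camera once the arm is out of the way.

Call:
{"name": "drive_tool", "arguments": {"plan": [{"rx":0,"ry":0,"rz":0,"x":-0.015,"y":-0.025,"z":0,"fingers":1},{"rx":0,"ry":0,"rz":0,"x":-0.045,"y":-0.075,"z":0.005,"fingers":1},{"rx":0,"ry":0,"rz":0,"x":-0.075,"y":-0.125,"z":0.01,"fingers":1},{"rx":0,"ry":0,"rz":0,"x":-0.105,"y":-0.175,"z":0.02,"fingers":1},{"rx":0,"ry":0,"rz":0,"x":-0.14,"y":-0.225,"z":0.03,"fingers":1},{"rx":0,"ry":0,"rz":0,"x":-0.17,"y":-0.275,"z":0.04,"fingers":1},{"rx":0,"ry":0,"rz":0,"x":-0.185,"y":-0.3,"z":0.06,"fingers":1},{"rx":0,"ry":0,"rz":0,"x":-0.185,"y":-0.3,"z":0.09,"fingers":1},{"rx":0,"ry":0,"rz":0,"x":-0.185,"y":-0.3,"z":0.11,"fingers":1},{"rx":0,"ry":0,"rz":0,"x":-0.185,"y":-0.3,"z":0.11,"fingers":1},{"rx":0,"ry":0,"rz":0,"x":-0.185,"y":-0.3,"z":0.11,"fingers":1}]}}

```text
time: 51.68
ee_pos: [0.6061, -0.0701, 0.2336]
eef_rot: [0.043, 0.999, 0.0, 0.001]
ft_force: [-0.9, -0.1, 0.5]
width: 0.0873
```

```bash
python3 - <<'E'
from h import *
s=monitor.read_state(); print(s["time"],s["ee_pos"])
print("pot",tgt([.6052,-.0710],.1259-.051,84.95))
def sh(a,b,x0,y0,x1,y1,k=6):
    a=cv2.resize(a,None,fx=k,fy=k,interpolation=cv2.INTER_CUBIC).astype(np.float32);b=cv2.resize(b,None,fx=k,fy=k,interpolation=cv2.INTER_CUBIC).astype(np.float32)
    x0,y0,x1,y1=[v*k for v in(x0,y0,x1,y1)];p=4*k
    t=a[y0:y1,x0:x1]; R_=cv2.matchTemplate(b[y0-p:y1+p,x0-p:x1+p],t,cv2.TM_CCOEFF_NORMED); _,v,_,l=cv2.minMaxLoc(R_); return ((l[0]-p)/k,(l[1]-p)/k),round(float(v),3)
for c in("top","scene"):
    d=viewer.camera(c); z=np.load(c+"0.npz"); g0=cv2.cvtColor(z["c"],cv2.COLOR_RGB2GRAY); g=cv2.cvtColor(d["color"],cv2.COLOR_RGB2GRAY)
    np.savez(c+"2.npz",W=cloud(d),c=d["color"])
    if c=="top": print("bird",sh(g0,g,122,224,160,260),"shelf end",sh(g0,g,158,240,180,266),"shelf top", sh(g0,g,168,130,192,180),"dry bear",sh(g0,g,152,170,178,194))
    else: print("bird",sh(g0,g,140,110,175,160),"post",sh(g0,g,150,175,178,205),"drybear",sh(g0,g,204,150,228,185))
    for X in(z["W"],cloud(d)):
        L=loc(X+OFF[c]); m=(abs(L[...,0]+.105)<.05)&(abs(L[...,1])<.05)&(L[...,2]>.15)&(L[...,2]<.245); q=L[m]; print(c,len(q),q.min(0).round(4),q.max(0).round(4),q.mean(0).round(4))
        m=(abs(L[...,0]-.04)<.04)&(abs(L[...,1])<.05)&(L[...,2]>.02)&(L[...,2]<.105); q=L[m]; print(" drybear",len(q),q.min(0).round(4),q.max(0).round(4),q.mean(0).round(4))
E
```

```text
51.675 [ 0.60614699 -0.07011849  0.23363514]
pot {'x': np.float64(0.001), 'y': np.float64(-0.001), 'z': np.float64(0.1077), 'rx': np.float64(0.0001), 'ry': np.float64(0.0002), 'rz': np.float64(0.0002)}
bird ((0.8333333333333334, 0.6666666666666666), 0.898) shelf end ((0.0, 0.5), 0.938) shelf top ((-0.3333333333333333, 0.16666666666666666), 0.851) dry bear ((-0.16666666666666666, 0.16666666666666666), 0.98)
top 913 [-0.1388 -0.0305  0.1502] [-0.068   0.0347  0.2416] [-0.1027 -0.006   0.2109]
 drybear 379 [ 0.0207 -0.023   0.0266] [0.0703 0.0293 0.0996] [ 0.0399 -0.0023  0.075 ]
top 913 [-0.1402 -0.0339  0.1505] [-0.0677  0.0314  0.2428] [-0.1032 -0.0095  0.2108]
 drybear 370 [ 0.0206 -0.0237  0.026 ] [0.0701 0.0287 0.1022] [ 0.0398 -0.002   0.0759]
bird ((0.3333333333333333, 0.5), 0.969) post ((0.0, 0.0), 0.99) drybear ((-0.16666666666666666, 0.0), 0.956)
scene 981 [-0.1399 -0.0298  0.1501] [-0.0695  0.0318  0.2405] [-0.1089 -0.0118  0.1949]
 drybear 495 [ 0.0059 -0.0302  0.0204] [0.066  0.0255 0.0987] [ 0.0344 -0.0097  0.0553]
scene 984 [-0.1397 -0.0347  0.15  ] [-0.0703  0.0266  0.2399] [-0.1096 -0.0155  0.195 ]
 drybear 489 [ 0.0045 -0.0295  0.02  ] [0.0648 0.0271 0.0986] [ 0.0345 -0.0094  0.0554]
```

The bird is about 3 mm off along -y, and I'll correct that after the pot. The pale bear is unmoved. I grip the pot.

Call:
{"name": "drive_tool", "arguments": {"plan": [{"rx":0,"ry":0,"rz":0,"x":0.001,"y":-0.001,"z":0.035,"fingers":1},{"rx":0,"ry":0,"rz":0,"x":0.001,"y":-0.001,"z":0.07,"fingers":1},{"rx":0,"ry":0,"rz":0,"x":0.001,"y":-0.001,"z":0.1,"fingers":1},{"rx":0,"ry":0,"rz":0,"x":0.001,"y":-0.001,"z":0.108,"fingers":1},{"rx":0,"ry":0,"rz":0,"x":0.001,"y":-0.001,"z":0.108,"fingers":1},{"rx":0,"ry":0,"rz":0,"x":0.001,"y":-0.001,"z":0.108,"fingers":0.75},{"rx":0,"ry":0,"rz":0,"x":0.001,"y":-0.001,"z":0.108,"fingers":0.6},{"rx":0,"ry":0,"rz":0,"x":0.001,"y":-0.001,"z":0.108,"fingers":0.5},{"rx":0,"ry":0,"rz":0,"x":0.001,"y":-0.001,"z":0.108,"fingers":0.5},{"rx":0,"ry":0,"rz":0,"x":0.001,"y":-0.001,"z":0.108,"fingers":0.5}], "squeeze": 20}}

```text
time: 53.02
ee_pos: [0.605, -0.0713, 0.1251]
eef_rot: [0.044, 0.999, 0.0, 0.0]
ft_force: [0.3, 1.0, 3.0]
width: 0.0601
```

```bash
python3 - <<'E'
from h import *
s=monitor.read_state(); print(s["time"],s["ee_pos"],s["eef_rot"],s["width"],s["ft_force"])
print(tgt([.6532,.2283],s["ee_pos"][2]-.051,84.95))
E
```

```text
53.025 [ 0.60496591 -0.07132227  0.12510038] [4.37453501e-02 9.99042653e-01 1.62132358e-04 3.10096277e-04] 0.060066067276693336 [0.30028581 0.9909005  3.02394955]
{'x': np.float64(-0.0219), 'y': np.float64(0.3027), 'z': np.float64(0.0001), 'rx': np.float64(0.0001), 'ry': np.float64(0.0001), 'rz': np.float64(0.0001)}
```

Call:
{"name": "drive_tool", "arguments": {"plan": [{"rx":0,"ry":0,"rz":0,"x":0,"y":0,"z":-0.01,"fingers":0.5},{"rx":0,"ry":0,"rz":0,"x":0,"y":0,"z":-0.03,"fingers":0.5},{"rx":0,"ry":0,"rz":0,"x":0,"y":0,"z":-0.06,"fingers":0.5},{"rx":0,"ry":0,"rz":0,"x":0,"y":0,"z":-0.09,"fingers":0.5},{"rx":0,"ry":0,"rz":0,"x":0,"y":0,"z":-0.12,"fingers":0.5},{"rx":0,"ry":0,"rz":0,"x":0,"y":0,"z":-0.15,"fingers":0.5},{"rx":0,"ry":0,"rz":0,"x":-0.001,"y":0.02,"z":-0.16,"fingers":0.5},{"rx":0,"ry":0,"rz":0,"x":-0.004,"y":0.055,"z":-0.16,"fingers":0.5},{"rx":0,"ry":0,"rz":0,"x":-0.007,"y":0.095,"z":-0.16,"fingers":0.5},{"rx":0,"ry":0,"rz":0,"x":-0.01,"y":0.135,"z":-0.16,"fingers":0.5},{"rx":0,"ry":0,"rz":0,"x":-0.013,"y":0.175,"z":-0.16,"fingers":0.5},{"rx":0,"ry":0,"rz":0,"x":-0.016,"y":0.215,"z":-0.16,"fingers":0.5}]}}

```text
time: 54.52
ee_pos: [0.6396, 0.1423, 0.2863]
eef_rot: [0.044, 0.999, 0.0, 0.001]
ft_force: [0.7, 0.0, -0.8]
width: 0.0602
```

Call:
{"name": "drive_tool", "arguments": {"plan": [{"rx":0,"ry":0,"rz":0,"x":-0.002,"y":0.035,"z":0,"fingers":0.5},{"rx":0,"ry":0,"rz":0,"x":-0.004,"y":0.065,"z":0,"fingers":0.5},{"rx":0,"ry":0,"rz":0,"x":-0.006,"y":0.08,"z":0,"fingers":0.5},{"rx":0,"ry":0,"rz":0,"x":-0.006,"y":0.0875,"z":0,"fingers":0.5},{"rx":0,"ry":0,"rz":0,"x":-0.006,"y":0.0875,"z":0.01,"fingers":0.5},{"rx":0,"ry":0,"rz":0,"x":-0.006,"y":0.0875,"z":0.02,"fingers":0.5},{"rx":0,"ry":0,"rz":0,"x":-0.006,"y":0.0875,"z":0.02,"fingers":0.5},{"rx":0,"ry":0,"rz":0,"x":-0.006,"y":0.0875,"z":0.02,"fingers":0.5}]}}

```text
time: 55.52
ee_pos: [0.6532, 0.2274, 0.2649]
eef_rot: [0.044, 0.999, 0.0, 0.0]
ft_force: [-0.6, -0.6, -1.5]
width: 0.0603
```

```bash
python3 - <<'E'
from h import *
s=monitor.read_state(); print(s["time"],s["ee_pos"],s["width"],s["ft_force"])
print(tgt([.6532,.2283],.2411-.051,84.95)); d=show("s21","scene",(130,40,340,230),3)
W=cloud(d)+OFF["scene"]; W0=np.load("scene0.npz")["W"]+OFF["scene"]
dz=s["ee_pos"][2]-.2411
for X,o in((W0,0),(W,dz)):
    L=loc(X); m=(abs(L[...,0]-.103)<.042)&(abs(L[...,1])<.045)&(L[...,2]>.15+o)&(L[...,2]<.18+o); q=L[m]; print(len(q),q.min(0).round(4),q.max(0).round(4),q.mean(0).round(4))
E
```

```text
55.525 [0.65318806 0.22744464 0.26486516] 0.06026058906789264 [-0.60874681 -0.57678831 -1.47380977]
{'x': np.float64(0.0001), 'y': np.float64(0.0009), 'z': np.float64(0.0238), 'rx': np.float64(0.0), 'ry': np.float64(0.0), 'rz': np.float64(-0.0)}
209 [ 0.0714 -0.0284  0.1501] [0.1275 0.0327 0.1799] [ 0.0922 -0.0146  0.1669]
193 [ 0.0724 -0.0393  0.1741] [0.1261 0.042  0.2037] [ 0.089  -0.0162  0.1902]
```

View pics/s21.png

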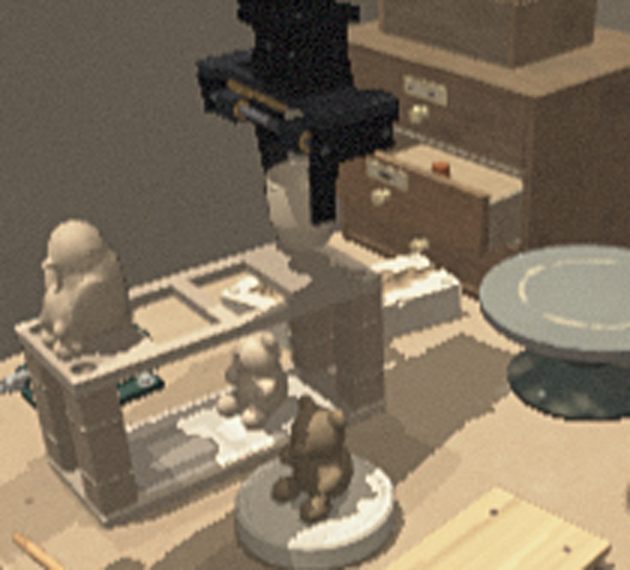

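Call:
{"name": "drive_tool", "arguments": {"plan": [{"rx":0,"ry":0,"rz":0,"x":0,"y":0.002,"z":0.008,"fingers":0.5},{"rx":0,"ry":0,"rz":0,"x":0,"y":0.002,"z":0.016,"fingers":0.5},{"rx":0,"ry":0,"rz":0,"x":0,"y":0.002,"z":0.021,"fingers":0.5},{"rx":0,"ry":0,"rz":0,"x":0,"y":0.002,"z":0.023,"fingers":0.5},{"rx":0,"ry":0,"rz":0,"x":0,"y":0.002,"z":0.024,"fingers":0.5},{"rx":0,"ry":0,"rz":0,"x":0,"y":0.002,"z":0.024,"fingers":0.5}]}}

```text
time: 56.32
ee_pos: [0.6535, 0.2298, 0.2412]
eef_rot: [0.044, 0.999, 0.0, 0.0]
ft_force: [-0.3, -0.4, 1.9]
width: 0.06
```

Contact. I release and rise.

Call:
{"name": "drive_tool", "arguments": {"plan": [{"rx":0,"ry":0,"rz":0,"x":0,"y":0,"z":0,"fingers":0.7},{"rx":0,"ry":0,"rz":0,"x":0,"y":0,"z":0,"fingers":0.8},{"rx":0,"ry":0,"rz":0,"x":0,"y":0,"z":0,"fingers":1},{"rx":0,"ry":0,"rz":0,"x":0,"y":0,"z":0,"fingers":1},{"rx":0,"ry":0,"rz":0,"x":0,"y":0,"z":0,"fingers":1},{"rx":0,"ry":0,"rz":0,"x":0,"y":0,"z":-0.02,"fingers":1},{"rx":0,"ry":0,"rz":0,"x":0,"y":0,"z":-0.06,"fingers":1},{"rx":0,"ry":0,"rz":0,"x":0,"y":0,"z":-0.1,"fingers":1},{"rx":0,"ry":0,"rz":0,"x":0,"y":-0.05,"z":-0.1,"fingers":1},{"rx":0,"ry":0,"rz":0,"x":0,"y":-0.1,"z":-0.1,"fingers":1},{"rx":0,"ry":0,"rz":0,"x":0,"y":-0.15,"z":-0.1,"fingers":1},{"rx":0,"ry":0,"rz":0,"x":0,"y":-0.2,"z":-0.1,"fingers":1}]}}

```text
time: 57.82
ee_pos: [0.6356, 0.0289, 0.3425]
eef_rot: [0.044, 0.999, 0.0, 0.001]
ft_force: [1.7, -0.3, 0.2]
width: 0.0869
```

```bash
cat > chk.py <<'E'
from h import *
def sh(a,b,x0,y0,x1,y1,k=6):
    a=cv2.resize(a,None,fx=k,fy=k,interpolation=cv2.INTER_CUBIC).astype(np.float32);b=cv2.resize(b,None,fx=k,fy=k,interpolation=cv2.INTER_CUBIC).astype(np.float32)
    x0,y0,x1,y1=[v*k for v in(x0,y0,x1,y1)];p=4*k
    t=a[y0:y1,x0:x1]; R_=cv2.matchTemplate(b[y0-p:y1+p,x0-p:x1+p],t,cv2.TM_CCOEFF_NORMED); _,v,_,l=cv2.minMaxLoc(R_); return ((l[0]-p)/k,(l[1]-p)/k),round(float(v),3)
s=monitor.read_state(); print(s["time"],s["ee_pos"])
for c in("top","scene"):
    d=viewer.camera(c); z=np.load(c+"0.npz"); g0=cv2.cvtColor(z["c"],cv2.COLOR_RGB2GRAY); g=cv2.cvtColor(d["color"],cv2.COLOR_RGB2GRAY)
    if c=="top": print("bird",sh(g0,g,122,224,160,260),"pot",sh(g0,g,134,130,170,162),"shelf end",sh(g0,g,158,240,180,266),"dry bear",sh(g0,g,152,170,178,194))
    else: print("bird",sh(g0,g,140,110,175,160),"pot",sh(g0,g,216,100,246,132),"drybear",sh(g0,g,204,150,228,185))
    for X in(z["W"],cloud(d)):
        L=loc(X+OFF[c])
        for n,cx,hi in(("bird",-.105,.245),("pot",.103,.21)):
            m=(abs(L[...,0]-cx)<.042)&(abs(L[...,1])<.045)&(L[...,2]>.15)&(L[...,2]<hi); q=L[m]
            if len(q): print(c,n,len(q),q.min(0).round(4),q.max(0).round(4),q.mean(0).round(4))
E
python3 chk.py; python3 -c "
from h import *
show('s22','scene',(90,40,340,250));show('t22','top',(90,110,330,270),3)"
```

```text
57.825 [0.63559945 0.02890773 0.34252714]
bird ((-0.16666666666666666, 0.6666666666666666), 0.698) pot ((-1.0, -0.16666666666666666), 0.715) shelf end ((-1.5, 2.0), -0.157) dry bear ((-2.3333333333333335, 4.0), 0.07)
top bird 913 [-0.1388 -0.0305  0.1502] [-0.068   0.0347  0.2416] [-0.1027 -0.006   0.2109]
top pot 619 [ 0.0725 -0.0294  0.15  ] [0.1332 0.0325 0.205 ] [0.1069 0.0065 0.1783]
top bird 504 [-0.1403 -0.0182  0.1501] [-0.0689  0.0307  0.2414] [-1.022e-01 -1.000e-04  2.241e-01]
top pot 444 [ 0.0727 -0.011   0.1501] [0.1343 0.035  0.2042] [0.1097 0.0195 0.177 ]
bird ((0.3333333333333333, 0.5), 0.97) pot ((-0.3333333333333333, -0.16666666666666666), 0.956) drybear ((-0.16666666666666666, 0.0), 0.956)
scene bird 981 [-0.1399 -0.0298  0.1501] [-0.0695  0.0318  0.2405] [-0.1089 -0.0118  0.1949]
scene pot 546 [ 0.0713 -0.0296  0.1501] [0.1332 0.0358 0.2036] [ 0.098  -0.0046  0.1824]
scene bird 986 [-0.1405 -0.0345  0.15  ] [-0.0687  0.0243  0.2409] [-0.1097 -0.0154  0.1949]
scene pot 550 [ 0.0718 -0.0267  0.1508] [0.1328 0.0381 0.2037] [ 0.0984 -0.0024  0.1827]
```

View pics/s22.png

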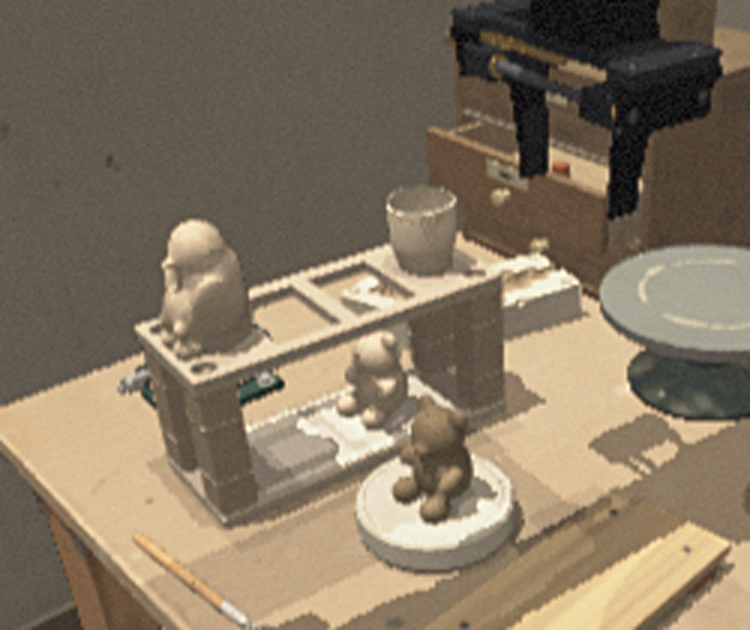

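View pics/t22.png

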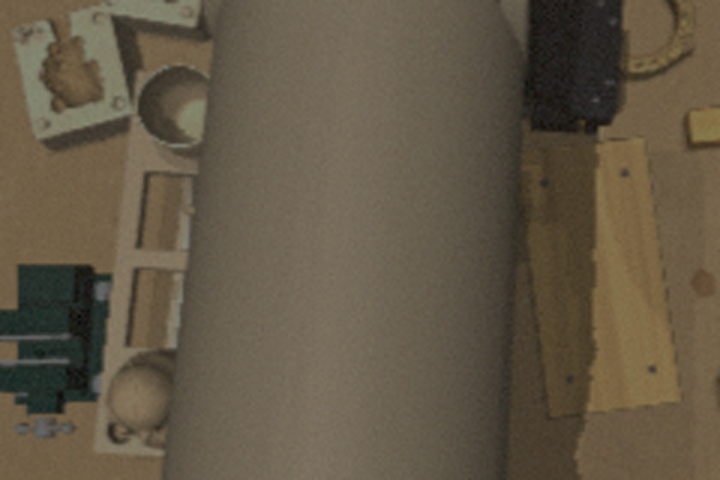

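Both pieces are upright on the shelf, the pot about 2 mm and the bird about 3 mm from their old places. That is less than the ±4 mm slack of the holes on the pips, so I leave them. I move the arm clear for a last look.

Call:
{"name": "drive_tool", "arguments": {"plan": [{"rx":0,"ry":0,"rz":0,"x":0,"y":-0.05,"z":-0.02,"fingers":1},{"rx":0,"ry":0,"rz":0,"x":0,"y":-0.1,"z":-0.02,"fingers":1},{"rx":0,"ry":0,"rz":0,"x":0,"y":-0.15,"z":-0.02,"fingers":1},{"rx":0,"ry":0,"rz":0,"x":0,"y":-0.2,"z":-0.02,"fingers":1},{"rx":0,"ry":0,"rz":0,"x":0,"y":-0.24,"z":-0.02,"fingers":1},{"rx":0,"ry":0,"rz":0,"x":0,"y":-0.24,"z":-0.02,"fingers":1},{"rx":0,"ry":0,"rz":0,"x":0,"y":-0.24,"z":-0.02,"fingers":1}]}}

```text
time: 58.9
ee_pos: [0.6156, -0.2065, 0.3609]
eef_rot: [0.043, 0.999, 0.0, 0.0]
ft_force: [0.2, 0.3, -0.7]
width: 0.0872
```

```bash
python3 chk.py; python3 - <<'E'
from h import *
d=show('t23','top',(90,110,330,270),3); 
for c in("top","scene"):
    d=viewer.camera(c); W=cloud(d)+OFF[c]
    for n,zr in(("damp_bear",(.034,.13)),("drying_bat",(.024,.036)),("kiln_shelf",(.136,.148))):
        L=nets.regions_of(n,c)
        if L:
            p=W[L[0]["region"]]; p=p[np.isfinite(p[:,2])]; q=p[(p[:,2]>zr[0])&(p[:,2]<zr[1])]; print(c,n,rect(q[:,:2]),q.min(0).round(4),q.max(0).round(4))
            if n=="kiln_shelf":
                A=np.c_[q[:,:2],np.ones(len(q))]; print("tilt",np.linalg.lstsq(A,q[:,2],rcond=None)[0][:2].round(4))
E
```

```text
58.9 [ 0.61564944 -0.20650334  0.36090043]
bird ((0.8333333333333334, 0.6666666666666666), 0.899) pot ((-0.8333333333333334, 0.0), 0.978) shelf end ((0.0, 0.5), 0.939) dry bear ((-0.16666666666666666, 0.16666666666666666), 0.98)
top bird 913 [-0.1388 -0.0305  0.1502] [-0.068   0.0347  0.2416] [-0.1027 -0.006   0.2109]
top pot 619 [ 0.0725 -0.0294  0.15  ] [0.1332 0.0325 0.205 ] [0.1069 0.0065 0.1783]
top bird 913 [-0.1403 -0.0335  0.1502] [-0.0678  0.0303  0.2431] [-0.1031 -0.0094  0.2109]
top pot 622 [ 0.073  -0.0268  0.15  ] [0.1339 0.0349 0.2047] [0.107  0.009  0.1783]
bird ((0.3333333333333333, 0.5), 0.969) pot ((-0.3333333333333333, -0.16666666666666666), 0.955) drybear ((-0.16666666666666666, 0.0), 0.956)
scene bird 981 [-0.1399 -0.0298  0.1501] [-0.0695  0.0318  0.2405] [-0.1089 -0.0118  0.1949]
scene pot 546 [ 0.0713 -0.0296  0.1501] [0.1332 0.0358 0.2036] [ 0.098  -0.0046  0.1824]
scene bird 986 [-0.1398 -0.0346  0.1501] [-0.07    0.0246  0.2403] [-0.1097 -0.0155  0.1947]
scene pot 552 [ 0.0723 -0.0283  0.1502] [0.134  0.0378 0.2033] [ 0.0983 -0.0025  0.1825]
top drying_bat (array([534.1,  78.2]), array([126.2, 128.6]), 88.68) [0.4697 0.0149 0.024 ] [0.5984 0.1411 0.0359]
top kiln_shelf (array([549.7, 235.2]), array([117.4, 289.3]), 85.04) [0.4012 0.165  0.136 ] [0.6973 0.3041 0.1472]
tilt [-0.0014 -0.0012]
scene damp_bear (array([530.4,  71.5]), array([63.3, 51.8]), 88.56) [0.5041 0.0399 0.0345] [0.5561 0.1033 0.1163]
scene drying_bat (array([530. ,  72.7]), array([114.9, 126.6]), 46.33) [0.4694 0.0149 0.024 ] [0.5956 0.1414 0.0339]
scene kiln_shelf (array([548.8, 236.1]), array([121. , 289.2]), 85.3) [0.4006 0.1646 0.136 ] [0.6932 0.3067 0.1449]
tilt [0.0009 0.0027]
```

View pics/t23.png

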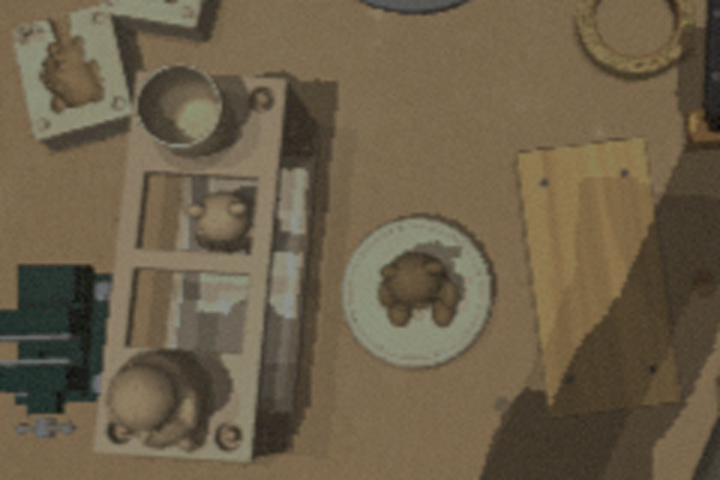

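In the last picture the bear stands in the middle of the bat at (420,288). The shelf is level on its posts, the bird and pot are upright on it, and the pale bear is unmoved. I hand in.

```bash
python3 -c "
from bench import workorder, monitor
print(abs(monitor.read_state()['joint_vel']).max()); print(workorder.close_job())"
```

```text
0.002301908141213889
the job is handed in; nothing more can be done
None
```

The job is done in the order asked and was handed in at about 59 s of the 131 s allowed. The bird and pot went to the ware board and the shelf went flat on the bearers. The damp bear went to the small round bat, then the shelf went back on its posts and the bird and pot back on the shelf.

What the last checks in both cameras showed:
- **Shelf:** seated at its original height, level to within about 0.3%, and about 1.5 mm from where it was.
- **Damp bear:** upright on the bat, about 3–4 mm from its middle.
- **Pale bear:** not moved, within measurement noise.
- **Pot:** upright, about 2 mm from its old place.
- **Bird:** upright, but off its old place towards -y. Depth readings say 3.5 mm and image matching about 2 mm. I left it there, since regripping risked more than it would gain.

The first move call was refused because its rows left out some keys. Nothing moved, and I resent it with every key filled in. The highest force I read was about 16 N (13.8 N of it vertical), when setting the shelf on the bearers.

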